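# Clear and refill the mixing-ball case from a spouted carton

### The arm

A 6-joint arm with a two-finger parallel gripper is mounted at the origin on the work surface; the furniture and walls round the work are solid. World frame = base frame: x ahead of the robot, y to its left, z up, the work surface at z = 0. Lengths are in mm, angles in degrees, forces in N, time in s.
With the tool pointing down it reaches from about 300 to 850 mm from the base axis. Payload 4.2 kg.
Tool frame: the origin (TCP) lies at the very end of the fingers, on their centre line; the grasp point (between the pads) lies 19 mm behind it (env.grasp_offset is the distance from the TCP to the grasp point, in mm); z points along the fingers, y is the line along which they close (so a half turn about z gives the same grasp; the last joint's range is limited). The gripper opens to 91 mm and grips with 3 to 60 N. Pads are 32 mm wide; open, the fingers measure 118 mm over their backs; the gripper's body (76 mm by 178 mm) begins 60 mm behind the grasp point.
Start: joints at [74.198, 18.312, 89.639, -0, 72.044, -1.146], TCP at [145.488, 556.306, 213.976] pointing down, gripper open.
Joint ranges: [-177.97, 177.97], [-48.28, 115.42], [12.27, 149.76], [-77.06, 257.06], [2.81, 150.46], [-146.56, 146.56]. Speed limits (degrees/s): [147.25, 147.25, 180, 180, 180, 180].

### API

Orientations are given as [roll, pitch, yaw] about the fixed x, y, z axes, in that order (R = Rz(yaw) Ry(pitch) Rx(roll)).
In Python, from workcell import env gives the robot as it stands. The module is installed in compiled form; this text tells all that it offers.
- The arm moves only by the tool send_rows, never from a script. Its argument "motion" is a list of rows, each an object of numbers: "tx", "ty", "tz": the shift along the tool's x, y, z in units of 500 mm (1.0 is 500 mm); "rx", "ry", "rz": the turn, a rotation vector about the tool's x, y, z in units of 30 degrees (1.0 is 30 degrees); "gripper": the closure, from -1 (fully open) to 1 (shut). In form: [{"tx": .., "ty": .., "tz": .., "rx": .., "ry": .., "rz": .., "gripper": ..}, ...]. A call has 1 to 12 rows; each row shifts and turns the commanded pose from where the row before left it, along the tool's axes as they then stand; what a row does not reach is not made up. A row lasts 1/8 s, in which the tool goes at most 62.5 mm and 10.7 degrees, less where a joint would pass 70% of its speed; a pose out of reach is approached as far as the arm can. A call with a number of a shift or a turn outside -1 to 1 is refused whole. A call with a gripper value outside its range is refused whole. The fingers move at their own pace and stop on an object; "grip_force" is the grip in N (left out, the last holds). Time passes only in rows, so rows that do not move let the fingers close. It gives the time, the measured TCP pose, the force, the opening and the grip force at its end, in the units of the state.
- env.state(): the state, without advancing time (a new reading comes with each control period).
- env.grab_frame(name): name is "side" or "top" or "wrist"; returns a dict with "frame" (384x512x3 uint8, red, green, blue), "vertical_fov" (degrees; the focal length in pixels is half the picture's height over the tangent of half this angle, whatever the lens; pixels are square), "cx", "cy" (the principal point, pixels), "rvec" (rotation vector, rad) and "tvec" (3), from world to camera coordinates, as OpenCV has them; the wrist camera has in their place "T_tool_cam" (4x4, takes a point from camera to tool coordinates, whose origin is the TCP and whose axes are the flange's). Camera axes: x right, y down, z forward; pixel columns grow to the right and rows downward; lengths in mm; the calibration is good to about 2 mm. The wrist camera is an equidistant fisheye: a pixel r from the principal point sees the ray r / f radians off the axis. A picture is of the moment at which its call begins: read the wrist's pose just before it. There is no depth.
- env.job_done(): hands the job in; it is judged then, once.
The state is a dict: "time_s": time; "qpos": joint angles; "qvel": joint speeds; "effort": joint torques, N m; "ee_pos": TCP position; "ee_rot": TCP orientation; "force": force on the tool from outside, world axes, zero at the start; "torque": the same for the moment, N m; "gripper_width": finger opening in mm; "gripper_force": force on a finger pad.
Only numpy, scipy, OpenCV 4.12 (cv2) and the standard library are available. Lean on these libraries where they do the work, as an engineer would, in place of code of your own. Each camera call takes 0.05 s, during which the arm holds its last target. There are 200 camera calls.

### The job

Swing the lid of the grey case open well past upright and move every hand stamp that was wrongly packed in it to the shallow wooden tray. After that pour in the steel balls: pull the carton's spout out before you tip the carton, let every ball roll into the case, and set the carton down level on its underside on the table again. Finally shut the case with all balls in it; leave the mug, spring clamp and brush alone.

Things in the scene. Friction and masses are not known exactly. Their poses are not given: they have to be found in the camera images.
- case: Grey plastic storage case for mixing balls, fixed on the table: square box 160 x 160 x 50 mm, walls and floor 5 mm (inside 150 x 150 mm, 45 mm deep). Origin: centre of its underside. Its own -x side is the front (where the lid's tab is), its +x side carries the hinge; z up.
- case_lid (a joint): Hinge of the case's flat lid (164 mm square, 6 mm thick, 0.15 kg, underside at 50 mm when shut). 0 = shut, grows as the lid swings up and back about the case's +x rim, stop at 2.5 rad; about 1.6 is upright. A stiff hinge (0.2 N m): the lid stays wherever it is left. It may start slightly ajar.
- lid_tab (a point): Mid-point of the black tab on the lid's front edge: a fin 10 mm thick (along the case's y), 12 mm high, 30 mm long, in the lid's plane; the point is 15 mm out from the edge, 177 mm from the hinge line, 57 mm up when shut. Pinched across its 10 mm by vertical fingers it turns between them; keep fingertips at most 10 mm past this point, or they jam on the lid as it comes upright.
- lid_hinge (a point): Middle of the lid's hinge line, which runs along the case's y; 50.5 mm above the table.
- stamp_tray: Shallow open wooden tray for hand stamps, fixed on the table: 120 x 120 mm outside, 16 mm high, walls and floor 4 mm. Origin: centre of its underside.
- stamp_a: Small wooden hand stamp (one to three are present): square base 36 x 36 x 12 mm with an upright round handle 16 mm in diameter on its centre, 42 mm high in all, 50 g. Origin: centre of its underside, z along the handle. Starts standing in the case, where it does not belong. It may be absent.
- stamp_b: Small wooden hand stamp (one to three are present): square base 36 x 36 x 12 mm with an upright round handle 16 mm in diameter on its centre, 42 mm high in all, 50 g. Origin: centre of its underside, z along the handle. Starts standing in the case, where it does not belong. It may be absent.
- stamp_c: Small wooden hand stamp (one to three are present): square base 36 x 36 x 12 mm with an upright round handle 16 mm in diameter on its centre, 42 mm high in all, 50 g. Origin: centre of its underside, z along the handle. Starts standing in the case, where it does not belong. It may be absent.
- carton: Cardboard carton lying flat, 130 (its x) x 60 (its y) x 70 mm (z), 0.2 kg without its contents, closed but for the spout in its -x end; walls rigid, 4 mm. Origin: centre of its underside. Holds two to four steel mixing balls, loose on its floor. Can be gripped from above across its 60 mm width.
- spout (a joint): Hinge of the carton's spout: a flap 50 mm wide and 44 mm high with small side cheeks, hinged low on the carton's -x end. 0 = folded in (closed), 1.0 rad = fully out (stop): a chute sloping 33 degrees upward, so nothing rolls out of a level carton. Light friction (0.035 N m): stays as left. Fully out, the balls roll out when the carton is tipped spout-down by 55 degrees or more.
- spout_tab (a point): Grip point in the grey tab at the top of the spout: a fin 10 mm thick (along the carton's y), 24 mm long outward, 20 mm high; 15 mm out from the end face and 61 mm above the carton's underside when folded in, about 22 mm up when fully out. Pinched across its 10 mm from above it turns between the fingers; fingertips at most 10 mm past this point.
- spout_hinge (a point): Middle of the spout's hinge line, on the carton's end face, 4 mm above its underside.
- spout_lip (a point): Middle of the spout's free edge, 44 mm from its hinge: where the balls leave when the spout is out.
- ball_a_center (a point): Centre of a steel mixing ball, 22 mm in diameter, 44 g; starts inside the carton (hidden from view). It may be absent.
- ball_b_center (a point): Centre of a steel mixing ball, 22 mm in diameter, 44 g; starts inside the carton (hidden from view). It may be absent.
- ball_c_center (a point): Centre of a steel mixing ball, 22 mm in diameter, 44 g; starts inside the carton (hidden from view). It may be absent.
- ball_d_center (a point): Centre of a steel mixing ball, 22 mm in diameter, 44 g; starts inside the carton (hidden from view). It may be absent.
- ball_e_center (a point): Centre of the steel mixing ball, 22 mm in diameter, that already lies in the case, where it belongs; it rolls freely.
- mug: Bystander: white mug, 78 mm across, 97 mm high, at the right end of the table. Leave alone.
- spring_clamp: Bystander: orange spring clamp, 40 x 111 x 24 mm. Leave alone.
- brush: Bystander: brush lying on the table, 26 x 197 x 12 mm. Leave alone.

How it is judged (in metres and radians):
On the way, in this order (a step that is already met when the one before it is completed fails the run):
1. the case's lid is open (beyond 1.6 rad) (value of joint case_lid above 1.6 rad), for 0.2 s.
2. every stamp present is in the wooden tray, let go (x of stamp_a in the frame of stamp_tray between -0.058 and 0.058 m and y of stamp_a in the frame of stamp_tray between -0.058 and 0.058 m and z of stamp_a in the frame of stamp_tray between 0 and 0.02 m and x of stamp_b in the frame of stamp_tray between -0.058 and 0.058 m and y of stamp_b in the frame of stamp_tray between -0.058 and 0.058 m and z of stamp_b in the frame of stamp_tray between 0 and 0.02 m and x of stamp_c in the frame of stamp_tray between -0.058 and 0.058 m and y of stamp_c in the frame of stamp_tray between -0.058 and 0.058 m and z of stamp_c in the frame of stamp_tray between 0 and 0.02 m and contact force between the fingers and stamp_a below 0.2 N and contact force between the fingers and stamp_b below 0.2 N and contact force between the fingers and stamp_c below 0.2 N), for 0.2 s.
3. every ball present is in the case (x of ball_a_center in the frame of case between -0.076 and 0.076 m and y of ball_a_center in the frame of case between -0.076 and 0.076 m and z of ball_a_center in the frame of case between 0 and 0.046 m and x of ball_b_center in the frame of case between -0.076 and 0.076 m and y of ball_b_center in the frame of case between -0.076 and 0.076 m and z of ball_b_center in the frame of case between 0 and 0.046 m and x of ball_c_center in the frame of case between -0.076 and 0.076 m and y of ball_c_center in the frame of case between -0.076 and 0.076 m and z of ball_c_center in the frame of case between 0 and 0.046 m and x of ball_d_center in the frame of case between -0.076 and 0.076 m and y of ball_d_center in the frame of case between -0.076 and 0.076 m and z of ball_d_center in the frame of case between 0 and 0.046 m and x of ball_e_center in the frame of case between -0.076 and 0.076 m and y of ball_e_center in the frame of case between -0.076 and 0.076 m and z of ball_e_center in the frame of case between 0 and 0.046 m), for 0.3 s.
At the end, for the whole second after the job is handed in: Every ball present is inside the case, every stamp present is in the wooden tray, the lid is shut (within 0.06 rad) and the carton lies level on its underside on the table (tilt under 0.1 rad), at rest (all of step 3 and x of stamp_a in the frame of stamp_tray between -0.058 and 0.058 m and y of stamp_a in the frame of stamp_tray between -0.058 and 0.058 m and z of stamp_a in the frame of stamp_tray between 0 and 0.02 m and x of stamp_b in the frame of stamp_tray between -0.058 and 0.058 m and y of stamp_b in the frame of stamp_tray between -0.058 and 0.058 m and z of stamp_b in the frame of stamp_tray between 0 and 0.02 m and x of stamp_c in the frame of stamp_tray between -0.058 and 0.058 m and y of stamp_c in the frame of stamp_tray between -0.058 and 0.058 m and z of stamp_c in the frame of stamp_tray between 0 and 0.02 m and value of joint case_lid below 0.06 rad and angle between carton's own z axis and vertical below 0.1 rad and height (world z) of carton between -0.01 and 0.008 m and linear speed of carton below 0.02 m/s); the robot touches nothing.
It fails at once if the carton is tipped (over 0.5 rad) while its spout is not pulled out (under 0.6 rad) (angle between carton's own z axis and vertical above 0.5 rad and value of joint spout below 0.6 rad).
It fails at once if the mug is moved by more than 3 cm (distance of mug from where it was at the start of the episode above 0.03 m).
It fails at once if the spring clamp is moved by more than 3 cm (distance of spring_clamp from where it was at the start of the episode above 0.03 m).
It fails at once if the brush is moved by more than 3 cm (distance of brush from where it was at the start of the episode above 0.03 m).
Of stamp_a, stamp_b, stamp_c only 1 to 3 are there at a start; the rules pass over those that are not, and their reading is None.
Of ball_a, ball_b, ball_c, ball_d only 2 to 4 are there at a start; the rules pass over those that are not, and their reading is None.
At some moment in a run one of carton, stamp_a, stamp_b, stamp_c may be knocked a few centimetres aside while the robot is not near it.
It also fails if it takes over 210 s, if anything falls off the work surface, if the arm or the gripper's body presses on something with over 40 N, if the wrist force passes 120 N, or if a joint passes its speed limit or range.

## Working session

There is one attempt and no reset: what is moved stays moved. The work goes in short steps, Python scripts to look and compute and a tool call to move; the robot and the scene stay as the last step left them, time stands still between calls to the robot, and variables do not carry over. Pictures are saved under pics/ and viewed, at most 14 in all, crops included, and the job is handed in when it is done.

Besides the shell and the picture viewer there is one more tool, called after ">>>" in YAML: its name, and indented under it one key for each argument. send_rows: Moves the arm, as the interface text tells. Shifts and turns lie within -1 to 1; 1 stands for 500 mm of shift or 30 degrees of turn. Its arguments: {"type":"object","properties":{"motion":{"type":"array"},"grip_force":{"type":"number"}},"required":["motion"]}

```bash
mkdir -p pics; cat > h.py <<'E'
import numpy as np, cv2
from scipy.spatial.transform import Rotation as Ro
from workcell import env
def grab(n):
    s=env.state(); g=env.grab_frame(n); g['s']=s; g['name']=n
    f=g['frame']; g['f']=f.shape[0]/2/np.tan(np.radians(g['vertical_fov'])/2)
    if n=='wrist':
        T=np.eye(4);T[:3,:3]=Ro.from_euler('xyz',s['ee_rot'],degrees=True).as_matrix();T[:3,3]=s['ee_pos']
        g['T']=T@np.array(g['T_tool_cam'])
    else:
        R=cv2.Rodrigues(np.array(g['rvec'],float))[0]; T=np.eye(4);T[:3,:3]=R.T;T[:3,3]=-R.T@np.array(g['tvec'],float).ravel();g['T']=T
    return g
def save(g,n): cv2.imwrite('pics/'+n+'.png',g['frame'][:,:,::-1])
def dump(g,n):
    save(g,n); np.savez('pics/'+n+'.npz',**{k:g[k] for k in('frame','T','f','cx','cy','name')})
def load(n):
    z=np.load('pics/'+n+'.npz'); g={k:z[k] for k in z.files}; g['name']=str(g['name']); return g
def ray(g,u,v):
    a=np.array([u-g['cx'],v-g['cy']],float)
    if g['name']=='wrist':
        r=np.hypot(*a);t=r/g['f'];d=np.array([*(a/max(r,1e-9)*np.sin(t)),np.cos(t)])
    else: d=np.array([*(a/g['f']),1.])
    d=g['T'][:3,:3]@d
    return g['T'][:3,3],d/np.linalg.norm(d)
def onz(g,u,v,z):
    o,d=ray(g,u,v);return o+d*(z-o[2])/d[2]
def tri(*L):
    A=np.zeros((3,3));b=np.zeros(3)
    for g,u,v in L:
        o,d=ray(g,u,v);P=np.eye(3)-np.outer(d,d);A+=P;b+=P@o
    p=np.linalg.solve(A,b)
    e=[np.linalg.norm((np.eye(3)-np.outer(d,d))@(p-o)) for o,d in[ray(*l) for l in L]]
    return p,e
def proj(g,p):
    q=np.linalg.inv(g['T'])@np.array([*p,1.]);q=q[:3]
    if g['name']=='wrist':
        r=np.hypot(q[0],q[1]);t=np.arctan2(r,q[2]);return g['f']*t*q[:2]/r+[g['cx'],g['cy']]
    return g['f']*q[:2]/q[2]+[g['cx'],g['cy']]
E
python3 - <<'E'
from h import *
np.set_printoptions(precision=1,suppress=True)
for n in('top','side','wrist'):
    g=grab(n);dump(g,n+'0');print(n,g['f'],g['T'])
print(env.state())
E
```

```text
top 478.83077602104845 [[  -0.    -1.     0.1  219.5]
 [  -1.     0.     0.   -41.1]
 [  -0.    -0.1   -1.  1521.5]
 [   0.     0.     0.     1. ]]
side 454.4862452573851 [[    0.8    -0.3     0.5  -302.6]
 [   -0.6    -0.4     0.7 -1018.1]
 [   -0.     -0.8    -0.6   875.6]
 [    0.      0.      0.      1. ]]
wrist 297.3186396354542 [[  0.3   0.9   0.2  82.1]
 [  1.   -0.2  -0.1 572.8]
 [ -0.    0.2  -1.  383.4]
 [  0.    0.    0.    1. ]]
{'time_s': 0.15, 'qpos': array([74.2, 18.3, 89.7,  0. , 72. , -1.1]), 'qvel': array([-0. , -0.2, -0.1,  0.1,  0.1, -0. ]), 'effort': array([  0. , -41.3, -23.2,   0.1,   0. ,  -0. ]), 'ee_pos': array([145.4, 555.9, 213.3]), 'ee_rot': array([-179.9,   -0. ,  165.3]), 'force': array([ 0.2, -0.6, -0.2]), 'torque': array([ 0.,  0., -0.]), 'gripper_force': 0.0, 'gripper_width': 91.22106168777074}
```

View pics/top0.png

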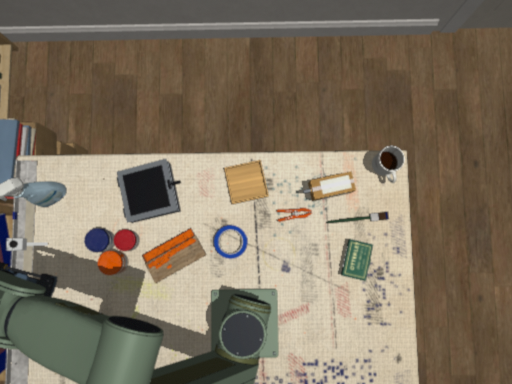

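View pics/side0.png

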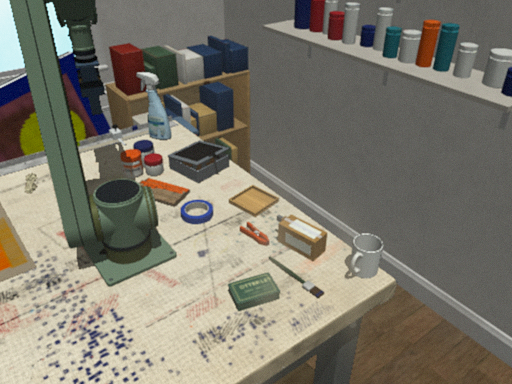

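```bash
python3 - <<'E'
from h import *
np.set_printoptions(precision=0,suppress=True)
t=load('top0')
for n,u,v,z in[('case',148,190,50),('tab',177,182,57),('tray',246,182,16),('carton',330,186,70),('spout',304,190,61),('mug',390,160,97),('clamp',294,214,20),('brush',358,217,10),('tape',230,241,20),('orangebox',173,254,40),('base',242,333,0),('tin',355,258,30),('bottle',45,192,100)]: print(n,onz(t,u,v,z))
a=cv2.resize(t['frame'][140:240,90:410],None,fx=2.5,fy=2.5,interpolation=cv2.INTER_CUBIC)
s=load('side0');b=cv2.resize(s['frame'][125:285,130:400],None,fx=2.1,fy=2.1,interpolation=cv2.INTER_CUBIC)
c=np.zeros((a.shape[0]+b.shape[0],800,3),np.uint8);c[:250]=a;c[250:,:b.shape[1]]=b
cv2.imwrite('pics/c1.png',c[:,:,::-1]);print(c.shape)
E
```

```text
case [412. 293.  50.]
tab [435. 202.  57.]
tray [438. -11.  16.]
carton [ 414. -268.   70.]
spout [ 404. -190.   61.]
mug [ 487. -446.   97.]
clamp [ 334. -161.   20.]
brush [ 323. -363.   10.]
tape [252.  41.  20.]
orangebox [213. 215.  40.]
base [-31.   6.   0.]
tin [ 195. -344.   30.]
bottle [403. 593. 100.]
(586, 800, 3)
```

View pics/c1.png

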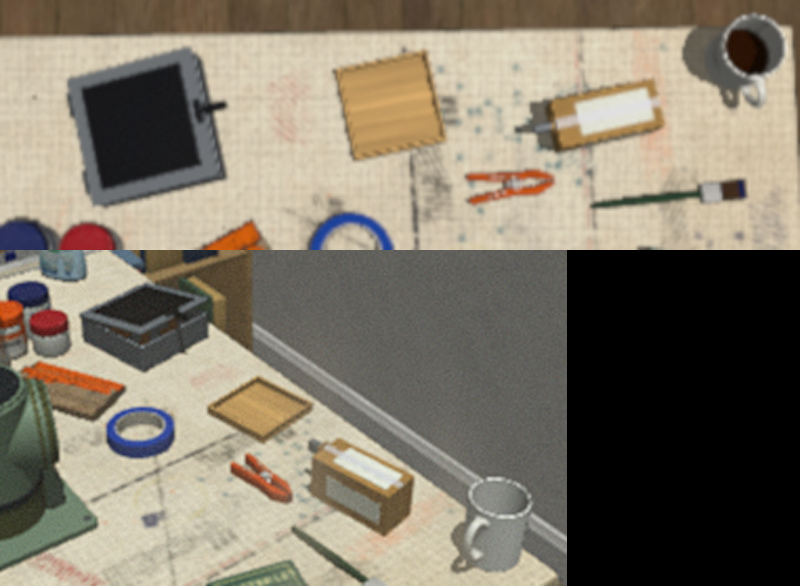

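```bash
cat >> h.py <<'E'
def plan(pos,rpy,s=None,rot_first=True):
    s=s or env.state();R0=Ro.from_euler('xyz',s['ee_rot'],degrees=True);R1=Ro.from_euler('xyz',rpy,degrees=True)
    rv=np.degrees((R0.inv()*R1).as_rotvec());d=(R1 if rot_first else R0).inv().apply(np.array(pos,float)-s['ee_pos'])
    nr=int(np.ceil(np.linalg.norm(rv)/10)); nt=int(np.ceil(np.linalg.norm(d)/60))
    print('at',np.round(s['ee_pos'],1),np.round(s['ee_rot'],1),'q',np.round(s['qpos'],1))
    print('rot total',np.round(rv/30,3),'rows',nr,'each',np.round(rv/30/max(nr,1),3))
    print('shift total',np.round(d/500,4),'rows',nt,'each',np.round(d/500/max(nt,1),4))
E
python3 -c "
from h import *
plan([430,185,260],[180,0,104])"
```

```text
at [145.4 555.9 213.3] [-179.9   -0.   165.3] q [74.2 18.3 89.7  0.  72.  -1.1]
rot total [-2.000e-03  1.000e-03  2.045e+00] rows 7 each [-0.     0.     0.292]
shift total [-0.8576  0.3728 -0.0933] rows 8 each [-0.1072  0.0466 -0.0117]
```

>>> send_rows:
  motion:
    - {"rz":0.341,"gripper":-1}
    - {"rz":0.341}
    - {"rz":0.341}
    - {"rz":0.341}
    - {"rz":0.341}
    - {"rz":0.341}
    - {"tx":-0.107,"ty":0.047,"tz":-0.012}
    - {"tx":-0.107,"ty":0.047,"tz":-0.012}
    - {"tx":-0.107,"ty":0.047,"tz":-0.012}
    - {"tx":-0.107,"ty":0.047,"tz":-0.012}
    - {"tx":-0.107,"ty":0.047,"tz":-0.012}
    - {"tx":-0.107,"ty":0.047,"tz":-0.012}

```text
invalid input at $.motion[0]: expected keys tx, ty, tz, rx, ry, rz, gripper
```

>>> send_rows:
  motion:
    - {"tx":-0.107,"ty":0.047,"tz":-0.012}
    - {"tx":-0.107,"ty":0.047,"tz":-0.012}
    - {"tx":0}
    - {"tx":0}

```text
invalid input at $.motion[0]: expected keys tx, ty, tz, rx, ry, rz, gripper
```

```bash
python3 -c "
from h import *
g=grab('wrist');dump(g,'w1');print(g['s']['ee_pos'],g['s']['ee_rot'],g['s']['qpos'])"
```

```text
[145.38677654 555.94606026 213.32713477] [-1.79926013e+02 -2.07778587e-03  1.65343155e+02] [ 7.41975920e+01  1.83429256e+01  8.96887699e+01  6.28818644e-04
  7.20423182e+01 -1.14575821e+00]
```

View pics/w1.png

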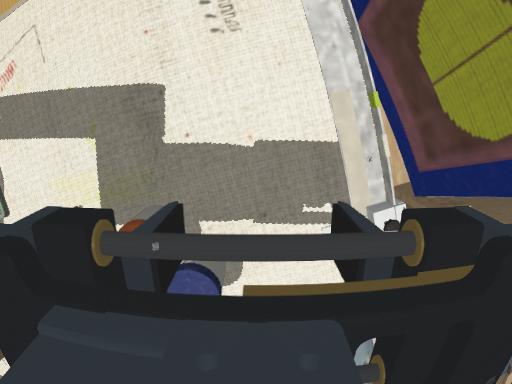

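>>> send_rows:
  motion:
    - {"tx":0,"ty":0,"tz":0,"rx":0,"ry":0,"rz":0.341,"gripper":-1}
    - {"tx":0,"ty":0,"tz":0,"rx":0,"ry":0,"rz":0.341,"gripper":-1}
    - {"tx":0,"ty":0,"tz":0,"rx":0,"ry":0,"rz":0.341,"gripper":-1}
    - {"tx":0,"ty":0,"tz":0,"rx":0,"ry":0,"rz":0.341,"gripper":-1}
    - {"tx":0,"ty":0,"tz":0,"rx":0,"ry":0,"rz":0.341,"gripper":-1}
    - {"tx":0,"ty":0,"tz":0,"rx":0,"ry":0,"rz":0.341,"gripper":-1}
    - {"tx":-0.107,"ty":0.047,"tz":-0.012,"rx":0,"ry":0,"rz":0,"gripper":-1}
    - {"tx":-0.107,"ty":0.047,"tz":-0.012,"rx":0,"ry":0,"rz":0,"gripper":-1}
    - {"tx":-0.107,"ty":0.047,"tz":-0.012,"rx":0,"ry":0,"rz":0,"gripper":-1}
    - {"tx":-0.107,"ty":0.047,"tz":-0.012,"rx":0,"ry":0,"rz":0,"gripper":-1}
    - {"tx":-0.107,"ty":0.047,"tz":-0.012,"rx":0,"ry":0,"rz":0,"gripper":-1}
    - {"tx":-0.107,"ty":0.047,"tz":-0.012,"rx":0,"ry":0,"rz":0,"gripper":-1}

```text
time_s: 1.7
ee_pos: [360.6, 277.2, 250.2]
ee_rot: [180.0, -0.0, 104.0]
force: [0.3, 0.1, -0.4]
gripper_width: 91.6
gripper_force: 0.0
```

>>> send_rows:
  motion:
    - {"tx":-0.107,"ty":0.047,"tz":-0.012,"rx":0,"ry":0,"rz":0,"gripper":-1}
    - {"tx":-0.107,"ty":0.047,"tz":-0.012,"rx":0,"ry":0,"rz":0,"gripper":-1}
    - {"tx":0,"ty":0,"tz":0,"rx":0,"ry":0,"rz":0,"gripper":-1}
    - {"tx":0,"ty":0,"tz":0,"rx":0,"ry":0,"rz":0,"gripper":-1}

```text
time_s: 2.2
ee_pos: [430.8, 186.4, 261.6]
ee_rot: [-179.9, -0.0, 103.9]
force: [0.5, -0.9, -0.0]
gripper_width: 91.5
gripper_force: 0.0
```

```bash
python3 -c "
from h import *
g=grab('wrist');dump(g,'w1');print(g['s']['ee_pos'],g['s']['ee_rot'],g['s']['qpos']);t=load('top0')
for u,v in[(177,182)]: print(proj(g,onz(t,u,v,57)),proj(g,onz(t,u,v,80)))"
```

```text
[430.77056865 186.3788403  261.64871264] [-1.79945139e+02 -3.57974353e-02  1.03918291e+02] [2.19615763e+01 7.04558687e+00 9.76729673e+01 4.45744756e-02
 7.53307629e+01 8.03196125e+00]
[263.32081466 160.32890826] [260.16113484 165.33455632]
```

View pics/w1.png

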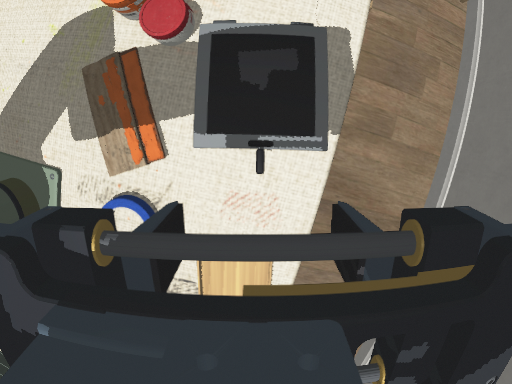

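```bash
python3 - <<'E'
from h import *
np.set_printoptions(precision=1,suppress=True)
t=load('top0');w=load('w1')
print('tip',tri((t,180.4,182),(w,260,173)))
# dark fin blob in both
for g,(x0,x1,y0,y1) in((t,(165,190,172,192)),(w,(245,275,140,180))):
    f=g['frame'][y0:y1,x0:x1].astype(int).max(2); 
    m=(f<60).astype(np.uint8); print(g['name']); print('\n'.join(''.join('#' if a else '.' for a in r) for r in m))
for n,u,v in[('hl',200,22),('hr',328,25),('fl',193,148),('fr',327,150)]:
    for z in(50,56,80):print(n,z,onz(w,u,v,z))
E
```

```text
tip (array([432.8, 188.2,  74.7]), [np.float64(0.8736142250452905), np.float64(0.8736142250452813)])
top
.........................
.........................
.........................
.........................
.........................
.........................
.........................
.........................
...#.....................
...##........#...........
...##.#########..........
...#########.............
...#######...............
#..###...................
#..###...................
#...##...................
#........................
##.......................
##.......................
##.......................
wrist
.....###########..............
...########################...
...#########################..
...#########################..
...##########################.
...#########################..
.....#####################....
..............................
..............................
.............#####............
............######............
............#######...........
............#######...........
............#######...........
............#######...........
....
[... 382 characters left out ...]
.###............
...........##..###............
...........##..###............
...........##..###............
...........##...##............
............######............
.............###..............
..............................
..............................
..............................
..............................
..............................
..............................
hl 50 [310.4 361.3  50. ]
hl 56 [312.1 359.5  56. ]
hl 80 [318.7 352.5  80. ]
hr 50 [473.5 398.5  50. ]
hr 56 [472.5 396.2  56. ]
hr 80 [468.9 386.9  80. ]
fl 50 [341.9 195.3  50. ]
fl 56 [343.  196.2  56. ]
fl 80 [347.6 199.6  80. ]
fr 50 [512.7 235.   50. ]
fr 56 [511.1 235.2  56. ]
fr 80 [505.  236.2  80. ]
```

```bash
python3 - <<'E'
from h import *
plan([430.5,200.5,68],[180,0,102.5])
th=np.array([.09,.3,.55,.8,1.05,1.3,1.55,1.8,2.0,2.15]);P=180*np.c_[-np.cos(th),-np.sin(th)]
print(np.round(np.diff(P,axis=0)/500,4))
E
```

```text
at [430.5 186.9 261.7] [-180.   -0.  104.] q [22.   7.  97.7  0.  75.3  8. ]
rot total [-0.002 -0.001  0.05 ] rows 1 each [-0.002 -0.001  0.05 ]
shift total [0.0266 0.0059 0.3873] rows 4 each [0.0066 0.0015 0.0968]
[[ 0.0146 -0.074 ]
 [ 0.037  -0.0818]
 [ 0.0561 -0.0701]
 [ 0.0717 -0.054 ]
 [ 0.0828 -0.0346]
 [ 0.0888 -0.013 ]
 [ 0.0893  0.0093]
 [ 0.068   0.0232]
 [ 0.0472  0.0261]]
```

>>> send_rows:
  motion:
    - {"tx":0.0266,"ty":0.006,"tz":0,"rx":0,"ry":0,"rz":0.05,"gripper":-1}
    - {"tx":0,"ty":0,"tz":0.1,"rx":0,"ry":0,"rz":0,"gripper":-1}
    - {"tx":0,"ty":0,"tz":0.1,"rx":0,"ry":0,"rz":0,"gripper":-1}
    - {"tx":0,"ty":0,"tz":0.1,"rx":0,"ry":0,"rz":0,"gripper":-1}
    - {"tx":0,"ty":0,"tz":0.087,"rx":0,"ry":0,"rz":0,"gripper":-1}
    - {"tx":0,"ty":0,"tz":0,"rx":0,"ry":0,"rz":0,"gripper":1}
    - {"tx":0,"ty":0,"tz":0,"rx":0,"ry":0,"rz":0,"gripper":1}
    - {"tx":0,"ty":0,"tz":0,"rx":0,"ry":0,"rz":0,"gripper":1}
    - {"tx":0,"ty":0,"tz":0,"rx":0,"ry":0,"rz":0,"gripper":1}
    - {"tx":0,"ty":0,"tz":0,"rx":0,"ry":0,"rz":0,"gripper":1}
    - {"tx":0,"ty":0,"tz":0,"rx":0,"ry":0,"rz":0,"gripper":1}
  grip_force: 12

```text
time_s: 3.62
ee_pos: [431.0, 199.9, 68.7]
ee_rot: [180.0, -0.0, 102.5]
force: [-0.7, -0.2, -0.5]
gripper_width: 34.2
gripper_force: 0.0
```

Still closing; wait, then swing.

>>> send_rows:
  motion:
    - {"tx":0,"ty":0,"tz":0,"rx":0,"ry":0,"rz":0,"gripper":1}
    - {"tx":0,"ty":0,"tz":0,"rx":0,"ry":0,"rz":0,"gripper":1}
    - {"tx":0,"ty":0,"tz":0,"rx":0,"ry":0,"rz":0,"gripper":1}
    - {"tx":0,"ty":0,"tz":0,"rx":0,"ry":0,"rz":0,"gripper":1}
    - {"tx":0,"ty":0,"tz":0,"rx":0,"ry":0,"rz":0,"gripper":1}

```text
time_s: 4.25
ee_pos: [430.9, 200.0, 68.4]
ee_rot: [180.0, -0.0, 102.5]
force: [-0.6, 0.0, 0.1]
gripper_width: 0.8
gripper_force: 0.0
```

```bash
python3 - <<'E'
from h import *
np.set_printoptions(precision=1,suppress=True)
t=load('side0');w=load('w1')
f=t['frame'][140:185,195:240].astype(int).max(2)
print('\n'.join(' '.join('%3d'%a for a in r[5:40]) for r in f[4:40]))
for z in(57,66,75):
    p=onz(w,260,173,z);q=onz(w,260,150,z);print(z,p,proj(t,p),proj(t,q))
E
```

```text
39  36  33  38  29  43  57  69  86  84 100 109 107 101  91  97  75  67  62  59  58  55  56  72  83  93 105 126 161 171 171 158 131 102  80
 37  38  37  31  29  36  36  40  39  46  58  70  82  91 101 115 111 103  95  90  74  63  56  65  71  81  86  97 121 150 164 173 163 146 127
 41  38  34  36  37  40  37  37  37  35  36  35  43  40  56  81  90  94  99 110 112  88  92  84  77  70  72  85  92 106 133 161 176 168 161
 39  38  40  37  40  37  38  40  40  36  39  38  37  31  31  37  43  39  60  76  85  93 100 117 108  96  90  96  85  79  96 141 178 173 167
 41  38  47  36  41  41  38  41  43  37  34  36  43  36  34  35  40  32  32  36  42  49  84 118 114 117 112 108  86  60  73 130 168 168 150
 38  38  44  32  38  42  35  40  39  37  37  35  35  43  37  39  33  38  37  41  68  86  97 115 115 115  95  83  60  56  71 105 136 136 129
 47  40  40  41  49  39  39  38  38  35  42  45  39  39  39  37  43  45  70  90 109 119 114 113  92  73  65  57  59  61  66  85 119 127 116
 39  37  40  42  41  38  45  36  41  37  39  41  41  32  38  52  75  82 102 117 120 110  96  79  60  54  60  59  60  70  
[... 3391 characters left out ...]
 74  69  72  73  71  66  69  90 147 194 215 215 214 212 213 210 215 210 208 209 210 209 209 211 207 214 205 204 207 215 217 213
 75  75  69  77  71  70  78  81  84 133 170 194 210 208 210 212 209 215 211 213 214 211 209 215 213 210 209 207 203 207 210 212 211 210 216
 77  73  69  76  77  80  96 141 169 197 207 210 206 209 208 213 211 214 212 214 214 210 212 205 211 209 210 209 209 207 210 214 215 208 215
 74  67  63  81 108 138 172 195 215 214 207 211 211 210 210 213 211 215 211 212 212 214 209 213 208 208 213 209 208 208 213 214 213 209 206
57 [434.5 184.9  57. ] [220.6 163.3] [214.7 160.6]
66 [434.1 186.5  66. ] [220.2 160.9] [214.3 158.4]
75 [433.6 188.   75. ] [219.8 158.6] [214.  156.1]
```

```bash
python3 - <<'E'
from h import *
s=grab('side');w=grab('wrist')
dump(s,'s2');dump(w,'w2')
a=cv2.resize(s['frame'][110:210,150:270],None,fx=3.3,fy=3.3,interpolation=cv2.INTER_CUBIC)
b=w['frame'][0:330,100:500]
c=np.zeros((330,800,3),np.uint8);c[:,:396]=a[:330,:396];c[:,400:]=b
cv2.imwrite('pics/c2.png',c[:,:,::-1])
E
```

```text
(no output)
```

View pics/c2.png

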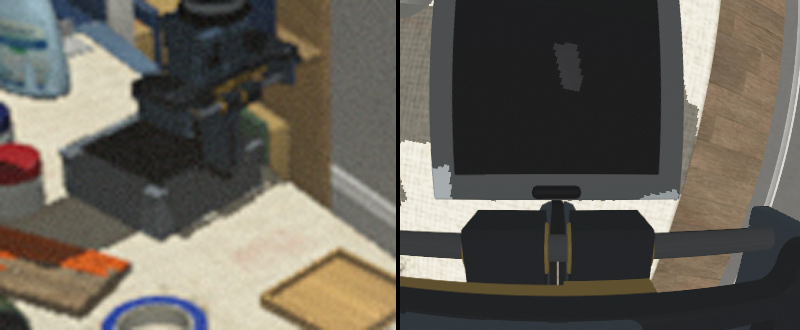

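```bash
python3 - <<'E'
from h import *
np.set_printoptions(precision=1,suppress=True)
w=load('w2');w1=load('w1')
for z in(50,56,65,75):
    a,b=onz(w,134,198,z),onz(w,379,199,z);c,d=onz(w1,193,148,z),onz(w1,327,150,z);print(z,a,b,np.linalg.norm(a-b),'| w1',c,d,np.linalg.norm(c-d))
f=w['frame'].astype(int).max(2)
for r in(180,190,194,198,200,204): print(r,f[r,125:145],f[r,370:392])
print(f[190:215,251:265])
E
```

```text
50 [343.9 195.5  50. ] [510.9 231.6  50. ] 170.8697634619534 | w1 [341.9 195.3  50. ] [512.7 235.   50. ] 175.3330269381801
56 [346.2 197.7  56. ] [507.9 232.7  56. ] 165.43305466537382 | w1 [343.  196.2  56. ] [511.1 235.2  56. ] 172.57794493436342
65 [349.7 201.   65. ] [503.4 234.2  65. ] 157.2779914705044 | w1 [344.8 197.4  65. ] [508.8 235.6  65. ] 168.4453219286383
75 [353.6 204.6  75. ] [498.4 235.9  75. ] 148.2168101428717 | w1 [346.7 198.9  75. ] [506.3 236.   75. ] 163.8535185889438
180 [233 233 235 237 239 242 243 221 156 175 175 175 175 174 175 175 175 175
 175 175] [ 80  80  80  79  80  80  80  80  80  78  94 124 128 128 120 129 135 135
 134 132 130 133]
190 [242 242 241 240 242 242 242 239 206 162 175 175 175 174 175 175 175 174
 175 175] [ 79  81 158 156 156 151 148  80  79  86 116 123 106 134 137 138 137 136
 133 131 133 136]
194 [241 239 239 240 241 240 237 234 223 161 172 177 175 177 176 175 175 175
 175 175] [158 158 157 157 156 157 157 156 141 106 167 141 124 119 118 118 124 130
 133 133 134 132]
198 [239 237 236 239 241 238 229 226 234 221 168 159 158 158 159 159
[... 1241 characters left out ...]
0  30  29  30  28  26  28  29  29  27  37  69  62]
 [ 58  30  32  31  30  31  29  29  31  31  30  31  36  61]
 [ 58  31  32  34  31  31  30  32  32  33  32  31  35  60]
 [ 58  29  30  31  30  32  31  30  32  32  32  30  36  60]
 [ 58  31  30  31  32  31  30  29  32  29  32  32  37  60]
 [ 58  31  32  34  31  32  30  30  30  30  31  32  37  60]
 [ 53  32  32  32  31  32  30  30  32  31  32  31  36  56]
 [ 51  31  32  32  32  32  31  29  31  32  32  31  36  54]
 [ 51  31  32  32  31  31  31  32  30  31  32  30  35  55]
 [ 51  31  30  32  31  32  31  31  32  33  32  32  34  50]
 [ 46  33  32  31  31  32  31  32  31  31  32  32  35  48]
 [ 45  32  28  30  31  32  29  31  33  32  31  32  33  49]]
```

>>> send_rows:
  motion:
    - {"tx":0,"ty":0,"tz":0,"rx":0,"ry":0,"rz":0,"gripper":-0.3}
    - {"tx":0,"ty":0,"tz":0,"rx":0,"ry":0,"rz":0,"gripper":-0.3}
    - {"tx":0,"ty":0,"tz":0,"rx":0,"ry":0,"rz":0,"gripper":-0.3}
    - {"tx":0,"ty":0,"tz":0,"rx":0,"ry":0,"rz":0,"gripper":-0.3}
    - {"tx":0,"ty":0,"tz":0,"rx":0,"ry":0,"rz":0,"gripper":-0.3}
    - {"tx":0,"ty":0,"tz":0,"rx":0,"ry":0,"rz":0,"gripper":-0.3}
    - {"tx":0,"ty":0,"tz":0.018,"rx":0,"ry":0,"rz":0,"gripper":-0.3}
    - {"tx":0,"ty":0,"tz":0.018,"rx":0,"ry":0,"rz":0,"gripper":-0.3}
    - {"tx":0,"ty":0,"tz":0,"rx":0,"ry":0,"rz":0,"gripper":-0.3}

```text
time_s: 5.48
ee_pos: [433.2, 198.9, 50.4]
ee_rot: [179.8, 0.2, 102.6]
force: [6.1, -6.5, 0.3]
gripper_width: 59.3
gripper_force: 3.9
```

>>> send_rows:
  motion:
    - {"tx":0,"ty":0,"tz":0,"rx":0,"ry":0,"rz":0,"gripper":1}
    - {"tx":0,"ty":0,"tz":0,"rx":0,"ry":0,"rz":0,"gripper":1}
    - {"tx":0,"ty":0,"tz":0,"rx":0,"ry":0,"rz":0,"gripper":1}
    - {"tx":0,"ty":0,"tz":0,"rx":0,"ry":0,"rz":0,"gripper":1}
    - {"tx":0,"ty":0,"tz":0,"rx":0,"ry":0,"rz":0,"gripper":1}
    - {"tx":0,"ty":0,"tz":0,"rx":0,"ry":0,"rz":0,"gripper":1}
    - {"tx":0,"ty":0,"tz":0,"rx":0,"ry":0,"rz":0,"gripper":1}

```text
time_s: 6.35
ee_pos: [430.4, 198.2, 49.5]
ee_rot: [-179.9, 0.2, 102.5]
force: [0.7, -6.0, 0.7]
gripper_width: 10.2
gripper_force: 15.1
```

>>> send_rows:
  motion:
    - {"tx":-0.005,"ty":0,"tz":0,"rx":0,"ry":0,"rz":0,"gripper":1}
    - {"tx":0.016,"ty":0,"tz":-0.092,"rx":0,"ry":0,"rz":0,"gripper":1}
    - {"tx":0.037,"ty":0,"tz":-0.082,"rx":0,"ry":0,"rz":0,"gripper":1}
    - {"tx":0.056,"ty":0,"tz":-0.07,"rx":0,"ry":0,"rz":0,"gripper":1}
    - {"tx":0.072,"ty":0,"tz":-0.054,"rx":0,"ry":0,"rz":0,"gripper":1}
    - {"tx":0.083,"ty":0,"tz":-0.035,"rx":0,"ry":0,"rz":0,"gripper":1}
    - {"tx":0,"ty":0,"tz":0,"rx":0,"ry":0,"rz":0,"gripper":1}

```text
time_s: 7.22
ee_pos: [401.5, 328.9, 216.4]
ee_rot: [-179.9, -0.1, 102.6]
force: [-2.5, 0.9, -0.6]
gripper_width: 9.9
gripper_force: 12.0
```

>>> send_rows:
  motion:
    - {"tx":0.089,"ty":0,"tz":-0.013,"rx":0,"ry":0,"rz":0,"gripper":1}
    - {"tx":0.089,"ty":0,"tz":0.009,"rx":0,"ry":0,"rz":0,"gripper":1}
    - {"tx":0.068,"ty":0,"tz":0.023,"rx":0,"ry":0,"rz":0,"gripper":1}
    - {"tx":0.047,"ty":0,"tz":0.026,"rx":0,"ry":0,"rz":0,"gripper":1}
    - {"tx":0,"ty":0,"tz":0,"rx":0,"ry":0,"rz":0,"gripper":1}

```text
time_s: 7.85
ee_pos: [370.5, 468.6, 191.7]
ee_rot: [-179.8, 0.2, 102.5]
force: [-1.0, -3.7, -7.3]
gripper_width: 10.1
gripper_force: 12.0
```

>>> send_rows:
  motion:
    - {"tx":0,"ty":0,"tz":0,"rx":0,"ry":0,"rz":0,"gripper":-0.3}
    - {"tx":0,"ty":0,"tz":0,"rx":0,"ry":0,"rz":0,"gripper":-0.3}
    - {"tx":0,"ty":0,"tz":0,"rx":0,"ry":0,"rz":0,"gripper":-0.3}
    - {"tx":0,"ty":0,"tz":0,"rx":0,"ry":0,"rz":0,"gripper":-0.3}
    - {"tx":0,"ty":0,"tz":-0.08,"rx":0,"ry":0,"rz":0,"gripper":-0.3}
    - {"tx":0,"ty":0,"tz":-0.08,"rx":0,"ry":0,"rz":0,"gripper":-0.3}
    - {"tx":-0.11,"ty":0,"tz":0,"rx":0,"ry":0,"rz":0,"gripper":-0.3}
    - {"tx":-0.11,"ty":0,"tz":0,"rx":0,"ry":0,"rz":0,"gripper":-0.3}
    - {"tx":-0.11,"ty":0,"tz":0,"rx":0,"ry":0,"rz":0,"gripper":-0.3}
    - {"tx":-0.11,"ty":0,"tz":0,"rx":0,"ry":0,"rz":0,"gripper":-0.3}
    - {"tx":-0.09,"ty":0,"tz":0,"rx":0,"ry":0,"rz":0,"gripper":-0.3}
    - {"tx":0,"ty":0,"tz":0,"rx":0,"ry":0,"rz":0,"gripper":-0.3}

```text
time_s: 9.35
ee_pos: [429.0, 208.4, 275.0]
ee_rot: [179.9, 0.0, 102.2]
force: [0.2, 0.8, 0.4]
gripper_width: 59.3
gripper_force: 0.0
```

```bash
python3 - <<'E'
from h import *
w=grab('wrist');dump(w,'w3');t=grab('top');dump(t,'t3');s=grab('side');dump(s,'s3')
print(w['s']['ee_pos'],w['s']['ee_rot'])
c=np.zeros((600,800,3),np.uint8)
c[:240,:512]=w['frame'][:240]
a=cv2.resize(t['frame'][140:240,100:220],None,fx=3.3,fy=3.3,interpolation=cv2.INTER_CUBIC)
c[250:250+330,:396]=a
a=cv2.resize(s['frame'][110:210,150:270],None,fx=3.3,fy=3.3,interpolation=cv2.INTER_CUBIC)
c[250:250+330,400:796]=a
cv2.imwrite('pics/c3.png',c[:,:,::-1])
E
```

```text
[428.95127524 208.41151699 275.03031635] [1.79931642e+02 1.81082770e-03 1.02212100e+02]
```

View pics/c3.png

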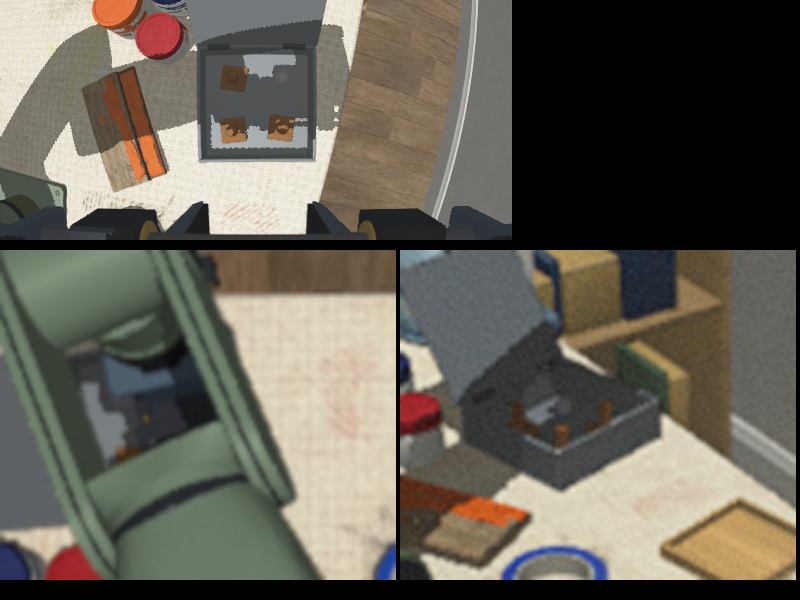

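```bash
python3 - <<'E'
from h import *
np.set_printoptions(precision=1,suppress=True)
w=load('w3');f=w['frame'][:,:,::-1].copy();hsv=cv2.cvtColor(f,cv2.COLOR_BGR2HSV)
m=cv2.inRange(hsv,(5,80,20),(25,255,255));k=np.zeros_like(m);k[50:160,200:316]=m[50:160,200:316];
k=cv2.morphologyEx(k,cv2.MORPH_CLOSE,np.ones((3,3)))
n,l,st,c=cv2.connectedComponentsWithStats(k)
for i in range(1,n):
    if st[i,4]>100:
        pts=np.argwhere(l==i)[:,::-1].astype(float)
        P=np.array([onz(w,*p,17)[:2] for p in pts]).astype(np.float32)
        print(st[i],c[i],'rect',cv2.minAreaRect(P))
s=load('s3');hs=cv2.cvtColor(s['frame'][:,:,::-1].copy(),cv2.COLOR_BGR2HSV)
for u,v in[(185.2,160),(198.8,166.7),(212.1,159.1)]: print('side top z47',onz(s,u,v,47))
# tray
for nm,box in(('top0',(215,280,150,210)),('side0',(220,290,175,225))):
    g=load(nm);h=cv2.cvtColor(g['frame'][:,:,::-1].copy(),cv2.COLOR_BGR2HSV)
    x0,x1,y0,y1=box;m=cv2.inRange(h,(8,95,60),(25,255,255));k=np.zeros_like(m);k[y0:y1,x0:x1]=m[y0:y1,x0:x1]
    k=cv2.morphologyEx(cv2.morphologyEx(k,cv2.MORPH_CLOSE,np.ones((3,3))),cv2.MORPH_OPEN,np.ones((3,3)))
    cn=max(cv2.findContours(k,0,1)[0],key=cv2.contourArea)
    P=np.array([onz(g,*p[0],16)[:2] for p in cn]).astype(np.float32);print(nm,cv2.contourArea(cn),cv2.minAreaRect(P))
# case rim in w3 at z50
for u,v in[(198,45),(316,48),(199,160),(314,159)]: print(onz(w,u,v,50))
E
```

```text
[220  65  28  27 589] [233.7  77.9] rect ((369.4985046386719, 325.0115966796875), (35.293235778808594, 35.476619720458984), 1.8666355609893799)
[268 115  27  27 593] [280.6 127.6] rect ((450.639892578125, 268.65380859375), (35.430572509765625, 35.107391357421875), 5.307436466217041)
[220 117  27  26 586] [233.  129.6] rect ((384.3097839355469, 251.26361083984375), (35.13842010498047, 34.778175354003906), 17.61550521850586)
side top z47 [351.5 296.1  47. ]
side top z47 [367.3 225.1  47. ]
side top z47 [434.6 243.7  47. ]
top0 1312.0 ((439.3450012207031, -10.766769409179688), (119.7808837890625, 119.21832275390625), 11.686264991760254)
side0 786.0 ((429.68389892578125, -20.2601318359375), (129.87730407714844, 128.46397399902344), 11.722820281982422)
[316.  357.4  50. ]
[471.  386.5  50. ]
[349.4 203.6  50. ]
[501.5 237.8  50. ]
```

>>> send_rows:
  motion:
    - {"tx":0.109,"ty":0.068,"tz":0,"rx":0,"ry":0,"rz":0,"gripper":0.2}
    - {"tx":0,"ty":0,"tz":0.11,"rx":0,"ry":0,"rz":0,"gripper":0.2}
    - {"tx":0,"ty":0,"tz":0.11,"rx":0,"ry":0,"rz":0,"gripper":0.2}
    - {"tx":0,"ty":0,"tz":0.11,"rx":0,"ry":0,"rz":0,"gripper":0.2}
    - {"tx":0,"ty":0,"tz":0.09,"rx":0,"ry":0,"rz":0,"gripper":0.2}
    - {"tx":0,"ty":0,"tz":0.05,"rx":0,"ry":0,"rz":0,"gripper":0.2}
    - {"tx":0,"ty":0,"tz":0.032,"rx":0,"ry":0,"rz":0,"gripper":0.2}
    - {"tx":0,"ty":0,"tz":0,"rx":0,"ry":0,"rz":0,"gripper":1}
    - {"tx":0,"ty":0,"tz":0,"rx":0,"ry":0,"rz":0,"gripper":1}
    - {"tx":0,"ty":0,"tz":0,"rx":0,"ry":0,"rz":0,"gripper":1}
    - {"tx":0,"ty":0,"tz":0,"rx":0,"ry":0,"rz":0,"gripper":1}
  grip_force: 15

```text
time_s: 10.88
ee_pos: [449.8, 270.0, 24.2]
ee_rot: [179.9, -0.0, 102.5]
force: [0.1, 0.6, 0.8]
gripper_width: 15.4
gripper_force: 15.0
```

Gripped. Lift, carry, and place.

>>> send_rows:
  motion:
    - {"tx":0,"ty":0,"tz":-0.085,"rx":0,"ry":0,"rz":0,"gripper":1}
    - {"tx":0,"ty":0,"tz":-0.085,"rx":0,"ry":0,"rz":0,"gripper":1}
    - {"tx":-0.1,"ty":-0.0235,"tz":0,"rx":0,"ry":0,"rz":0,"gripper":1}
    - {"tx":-0.1,"ty":-0.0235,"tz":0,"rx":0,"ry":0,"rz":0,"gripper":1}
    - {"tx":-0.1,"ty":-0.0235,"tz":0,"rx":0,"ry":0,"rz":0,"gripper":1}
    - {"tx":-0.1,"ty":-0.0235,"tz":0,"rx":0,"ry":0,"rz":0,"gripper":1}
    - {"tx":-0.1,"ty":-0.0235,"tz":0,"rx":0,"ry":0,"rz":0,"gripper":1}
    - {"tx":-0.1,"ty":-0.0235,"tz":0,"rx":0,"ry":0,"rz":0,"gripper":1}
    - {"tx":0,"ty":0,"tz":0.085,"rx":0,"ry":0,"rz":0,"gripper":1}
    - {"tx":0,"ty":0,"tz":0.06,"rx":0,"ry":0,"rz":0,"gripper":1}
    - {"tx":0,"ty":0,"tz":0.025,"rx":0,"ry":0,"rz":0,"gripper":1}
    - {"tx":0,"ty":0,"tz":0,"rx":0,"ry":0,"rz":0,"gripper":1}

```text
time_s: 12.38
ee_pos: [445.5, -38.5, 23.4]
ee_rot: [-180.0, -0.0, 102.5]
force: [-0.0, -0.6, 0.5]
gripper_width: 15.5
gripper_force: 15.0
```

>>> send_rows:
  motion:
    - {"tx":0,"ty":0,"tz":0,"rx":0,"ry":0,"rz":0,"gripper":0.25}
    - {"tx":0,"ty":0,"tz":0,"rx":0,"ry":0,"rz":0,"gripper":0.25}
    - {"tx":0,"ty":0,"tz":0,"rx":0,"ry":0,"rz":0,"gripper":0.25}
    - {"tx":0,"ty":0,"tz":-0.085,"rx":0,"ry":0,"rz":0,"gripper":0.25}
    - {"tx":0,"ty":0,"tz":-0.085,"rx":0,"ry":0,"rz":0,"gripper":0.2}
    - {"tx":0.1,"ty":0.001,"tz":0,"rx":0,"ry":0,"rz":0,"gripper":0.2}
    - {"tx":0.1,"ty":0.001,"tz":0,"rx":0,"ry":0,"rz":0,"gripper":0.2}
    - {"tx":0.1,"ty":0.001,"tz":0,"rx":0,"ry":0,"rz":0,"gripper":0.2}
    - {"tx":0.1,"ty":0.001,"tz":0,"rx":0,"ry":0,"rz":0,"gripper":0.2}
    - {"tx":0.1,"ty":0.001,"tz":0,"rx":0,"ry":0,"rz":0,"gripper":0.2}
    - {"tx":0.1,"ty":0.001,"tz":0,"rx":0,"ry":0,"rz":0,"gripper":0.2}

```text
time_s: 13.75
ee_pos: [383.0, 256.7, 108.8]
ee_rot: [179.9, -0.0, 102.5]
force: [1.0, 0.1, 0.2]
gripper_width: 36.3
gripper_force: 0.0
```

>>> send_rows:
  motion:
    - {"tx":0.1,"ty":0,"tz":0,"rx":0,"ry":0,"rz":0,"gripper":0.2}
    - {"tx":0.04,"ty":0,"tz":0,"rx":0,"ry":0,"rz":0,"gripper":0.2}
    - {"tx":0,"ty":0,"tz":0,"rx":0,"ry":0,"rz":0,"gripper":0.2}

```text
time_s: 14.12
ee_pos: [368.1, 323.9, 108.4]
ee_rot: [-180.0, 0.0, 102.6]
force: [-0.1, -0.8, 0.1]
gripper_width: 36.5
gripper_force: 0.0
```

```bash
python3 - <<'E'
from h import *
plan([369.5,325,24],[180,0,102.3])
w=grab('wrist');dump(w,'w4')
E
```

```text
at [368.1 323.9 108.4] [-180.     0.   102.6] q [ 40.   16.3 109.4  -0.   54.3  27.4]
rot total [-0.     0.001  0.01 ] rows 1 each [-0.     0.001  0.01 ]
shift total [0.0017 0.0032 0.1688] rows 2 each [0.0008 0.0016 0.0844]
```

>>> send_rows:
  motion:
    - {"tx":0.002,"ty":0.003,"tz":0.1,"rx":0,"ry":0,"rz":0,"gripper":0.2}
    - {"tx":0,"ty":0,"tz":0.05,"rx":0,"ry":0,"rz":0,"gripper":0.2}
    - {"tx":0,"ty":0,"tz":0.019,"rx":0,"ry":0,"rz":0,"gripper":0.2}
    - {"tx":0,"ty":0,"tz":0,"rx":0,"ry":0,"rz":0,"gripper":1}
    - {"tx":0,"ty":0,"tz":0,"rx":0,"ry":0,"rz":0,"gripper":1}
    - {"tx":0,"ty":0,"tz":0,"rx":0,"ry":0,"rz":0,"gripper":1}
    - {"tx":0,"ty":0,"tz":0,"rx":0,"ry":0,"rz":0,"gripper":1}

```text
time_s: 15.05
ee_pos: [370.4, 325.0, 25.0]
ee_rot: [179.9, -0.0, 102.5]
force: [0.6, -1.9, 6.2]
gripper_width: 15.4
gripper_force: 15.0
```

>>> send_rows:
  motion:
    - {"tx":0,"ty":0,"tz":-0.085,"rx":0,"ry":0,"rz":0,"gripper":1}
    - {"tx":0,"ty":0,"tz":-0.085,"rx":0,"ry":0,"rz":0,"gripper":1}
    - {"tx":-0.105,"ty":0.008,"tz":0,"rx":0,"ry":0,"rz":0,"gripper":1}
    - {"tx":-0.105,"ty":0.008,"tz":0,"rx":0,"ry":0,"rz":0,"gripper":1}
    - {"tx":-0.105,"ty":0.008,"tz":0,"rx":0,"ry":0,"rz":0,"gripper":1}
    - {"tx":-0.105,"ty":0.008,"tz":0,"rx":0,"ry":0,"rz":0,"gripper":1}
    - {"tx":-0.105,"ty":0.008,"tz":0,"rx":0,"ry":0,"rz":0,"gripper":1}
    - {"tx":-0.105,"ty":0.008,"tz":0,"rx":0,"ry":0,"rz":0,"gripper":1}
    - {"tx":0,"ty":0,"tz":0.085,"rx":0,"ry":0,"rz":0,"gripper":1}
    - {"tx":0,"ty":0,"tz":0.06,"rx":0,"ry":0,"rz":0,"gripper":1}
    - {"tx":0,"ty":0,"tz":0.025,"rx":0,"ry":0,"rz":0,"gripper":1}
    - {"tx":0,"ty":0,"tz":0,"rx":0,"ry":0,"rz":0,"gripper":1}

```text
time_s: 16.55
ee_pos: [461.0, 22.5, 23.7]
ee_rot: [-180.0, -0.0, 102.5]
force: [0.5, 0.0, -1.1]
gripper_width: 15.8
gripper_force: 15.0
```

>>> send_rows:
  motion:
    - {"tx":0,"ty":0,"tz":0,"rx":0,"ry":0,"rz":0,"gripper":0.25}
    - {"tx":0,"ty":0,"tz":0,"rx":0,"ry":0,"rz":0,"gripper":0.25}
    - {"tx":0,"ty":0,"tz":0,"rx":0,"ry":0,"rz":0,"gripper":0.25}
    - {"tx":0,"ty":0,"tz":-0.085,"rx":0,"ry":0,"rz":0,"gripper":0.25}
    - {"tx":0,"ty":0,"tz":-0.085,"rx":0,"ry":0,"rz":0,"gripper":0.2}
    - {"tx":0.096,"ty":-0.011,"tz":0,"rx":0,"ry":0,"rz":0,"gripper":0.2}
    - {"tx":0.096,"ty":-0.011,"tz":0,"rx":0,"ry":0,"rz":0,"gripper":0.2}
    - {"tx":0.096,"ty":-0.011,"tz":0,"rx":0,"ry":0,"rz":0,"gripper":0.2}
    - {"tx":0.096,"ty":-0.011,"tz":0,"rx":0,"ry":0,"rz":0,"gripper":0.2}
    - {"tx":0.096,"ty":-0.011,"tz":0,"rx":0,"ry":0,"rz":0,"gripper":0.2}
    - {"tx":0,"ty":0,"tz":0,"rx":0,"ry":0,"rz":0,"gripper":0.2}

```text
time_s: 17.92
ee_pos: [381.6, 253.1, 109.2]
ee_rot: [180.0, -0.0, 102.7]
force: [-0.3, 0.0, -0.2]
gripper_width: 36.4
gripper_force: 0.0
```

```bash
python3 - <<'E'
from h import *
plan([384.3,251.3,24],[180,0,102.3])
E
```

```text
at [381.6 253.1 109.2] [180.   -0.  102.7] q [ 32.1  13.6 113.3   0.   53.   19.3]
rot total [ 0.002 -0.002  0.015] rows 1 each [ 0.002 -0.002  0.015]
shift total [-0.0048  0.0045  0.1704] rows 2 each [-0.0024  0.0022  0.0852]
```

>>> send_rows:
  motion:
    - {"tx":-0.005,"ty":0.0045,"tz":0.1,"rx":0,"ry":0,"rz":0,"gripper":0.2}
    - {"tx":0,"ty":0,"tz":0.05,"rx":0,"ry":0,"rz":0,"gripper":0.2}
    - {"tx":0,"ty":0,"tz":0.02,"rx":0,"ry":0,"rz":0,"gripper":0.2}
    - {"tx":0,"ty":0,"tz":0,"rx":0,"ry":0,"rz":0,"gripper":1}
    - {"tx":0,"ty":0,"tz":0,"rx":0,"ry":0,"rz":0,"gripper":1}
    - {"tx":0,"ty":0,"tz":0,"rx":0,"ry":0,"rz":0,"gripper":1}
    - {"tx":0,"ty":0,"tz":0,"rx":0,"ry":0,"rz":0,"gripper":1}

```text
time_s: 18.8
ee_pos: [385.9, 249.0, 24.9]
ee_rot: [179.9, -0.0, 102.5]
force: [-0.4, -1.9, 5.7]
gripper_width: 15.6
gripper_force: 15.0
```

>>> send_rows:
  motion:
    - {"tx":0,"ty":0,"tz":-0.085,"rx":0,"ry":0,"rz":0,"gripper":1}
    - {"tx":0,"ty":0,"tz":-0.085,"rx":0,"ry":0,"rz":0,"gripper":1}
    - {"tx":-0.096,"ty":-0.012,"tz":0,"rx":0,"ry":0,"rz":0,"gripper":1}
    - {"tx":-0.096,"ty":-0.012,"tz":0,"rx":0,"ry":0,"rz":0,"gripper":1}
    - {"tx":-0.096,"ty":-0.012,"tz":0,"rx":0,"ry":0,"rz":0,"gripper":1}
    - {"tx":-0.096,"ty":-0.012,"tz":0,"rx":0,"ry":0,"rz":0,"gripper":1}
    - {"tx":-0.096,"ty":-0.012,"tz":0,"rx":0,"ry":0,"rz":0,"gripper":1}
    - {"tx":0,"ty":0,"tz":0,"rx":0,"ry":0,"rz":0,"gripper":1}

```text
time_s: 19.8
ee_pos: [407.8, 5.6, 109.1]
ee_rot: [180.0, 0.0, 102.2]
force: [-0.6, 0.3, -0.5]
gripper_width: 15.7
gripper_force: 15.0
```

>>> send_rows:
  motion:
    - {"tx":0.01,"ty":0,"tz":0.085,"rx":0,"ry":0,"rz":0,"gripper":1}
    - {"tx":0,"ty":0,"tz":0.06,"rx":0,"ry":0,"rz":0,"gripper":1}
    - {"tx":0,"ty":0,"tz":0.025,"rx":0,"ry":0,"rz":0,"gripper":1}
    - {"tx":0,"ty":0,"tz":0,"rx":0,"ry":0,"rz":0,"gripper":1}
    - {"tx":0,"ty":0,"tz":0,"rx":0,"ry":0,"rz":0,"gripper":0.25}
    - {"tx":0,"ty":0,"tz":0,"rx":0,"ry":0,"rz":0,"gripper":0.25}
    - {"tx":0,"ty":0,"tz":0,"rx":0,"ry":0,"rz":0,"gripper":0.25}
    - {"tx":0,"ty":0,"tz":-0.12,"rx":0,"ry":0,"rz":0,"gripper":0.2}
    - {"tx":0,"ty":0,"tz":-0.12,"rx":0,"ry":0,"rz":0,"gripper":0.0}
    - {"tx":0,"ty":0,"tz":-0.12,"rx":0,"ry":0,"rz":0,"gripper":0.0}
    - {"tx":0,"ty":0,"tz":-0.12,"rx":0,"ry":0,"rz":0,"gripper":0.0}

```text
time_s: 21.18
ee_pos: [406.1, 12.8, 266.3]
ee_rot: [179.9, 0.0, 102.5]
force: [0.8, -0.6, 0.2]
gripper_width: 45.8
gripper_force: 0.0
```

>>> send_rows:
  motion:
    - {"tx":-0.11,"ty":0,"tz":0,"rx":0,"ry":0,"rz":0.1,"gripper":0}
    - {"tx":-0.11,"ty":-0.02,"tz":0,"rx":0,"ry":0,"rz":0,"gripper":0}
    - {"tx":-0.11,"ty":-0.02,"tz":0,"rx":0,"ry":0,"rz":0,"gripper":0}
    - {"tx":-0.11,"ty":-0.02,"tz":0,"rx":0,"ry":0,"rz":0,"gripper":0}
    - {"tx":-0.11,"ty":-0.02,"tz":0,"rx":0,"ry":0,"rz":0,"gripper":0}
    - {"tx":-0.08,"ty":0,"tz":0,"rx":0,"ry":0,"rz":0,"gripper":0}
    - {"tx":0,"ty":0,"tz":0,"rx":0,"ry":0,"rz":0,"gripper":0}

```text
time_s: 22.05
ee_pos: [421.6, -306.2, 263.4]
ee_rot: [-180.0, -0.0, 99.3]
force: [-1.0, -0.1, -1.6]
gripper_width: 45.7
gripper_force: 0.0
```

```bash
python3 - <<'E'
from h import *
w=grab('wrist');dump(w,'w5');t=grab('top');dump(t,'t5');s=grab('side');dump(s,'s5')
print(w['s']['ee_pos'],w['s']['ee_rot'],w['s']['qpos'])
c=np.zeros((600,800,3),np.uint8)
c[:260,:512]=w['frame'][:260]
a=cv2.resize(t['frame'][150:240,210:350],None,fx=2.8,fy=2.8,interpolation=cv2.INTER_CUBIC)
c[270:270+252,:392]=a
a=cv2.resize(s['frame'][175:285,210:350],None,fx=2.8,fy=2.8,interpolation=cv2.INTER_CUBIC)
c[270:270+308,400:792]=a
cv2.imwrite('pics/c5.png',c[:,:,::-1])
E
```

```text
[ 421.58381738 -306.20782594  263.4046511 ] [-1.79982085e+02 -6.03328091e-03  9.92606201e+01] [-3.72508881e+01  1.18007140e+01  9.15094174e+01 -9.08856445e-03
  7.67065749e+01 -4.65094180e+01]
```

View pics/c5.png

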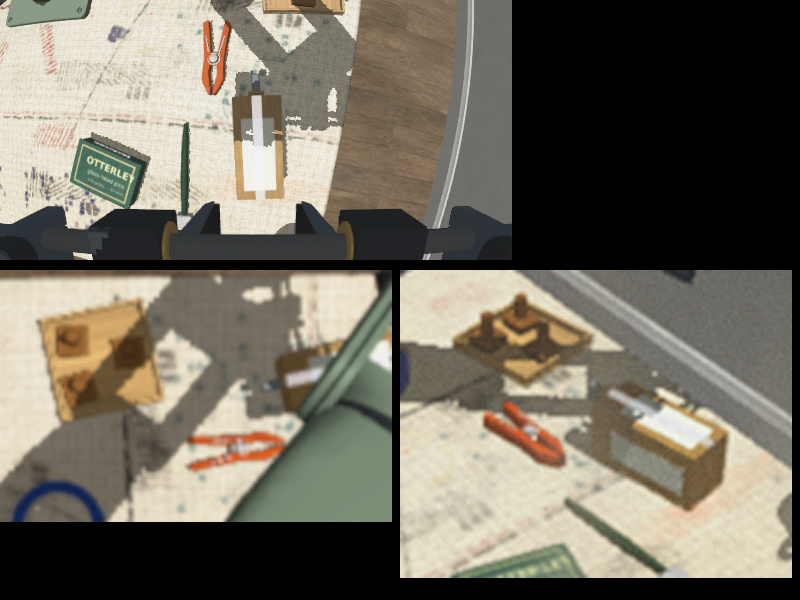

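```bash
python3 - <<'E'
from h import *
np.set_printoptions(precision=1,suppress=True)
w=load('w5');f=w['frame'];hsv=cv2.cvtColor(f[:,:,::-1].copy(),cv2.COLOR_BGR2HSV)
m=cv2.inRange(hsv,(5,60,20),(28,255,255));m|=cv2.inRange(hsv,(0,0,245),(180,12,255))
k=np.zeros_like(m);k[90:203,228:292]=m[90:203,228:292];k=cv2.morphologyEx(k,cv2.MORPH_OPEN,np.ones((3,3)))
cn=max(cv2.findContours(k,0,1)[0],key=cv2.contourArea)
P=np.array([onz(w,*p[0],70)[:2] for p in cn]).astype(np.float32);print(cv2.boundingRect(cn),cv2.minAreaRect(P))
c=[onz(w,u,v,70) for u,v in((233.5,97),(282.5,95.5),(285,197.5),(236.5,198.5))];c=np.array(c);print(c,np.mean(c,0))
print('edges',[np.linalg.norm(c[i]-c[i-1]) for i in range(4)])
for z in(55,61): print('tab tip/base',onz(w,256,72,z),onz(w,257,94,z))
# heights: tab tip & far corner from side crop
s=load('s5')
g=lambda u,v:(210+(u-400)/2.8,175+(v-270)/2.8)
for n,a,b in(('cornerSW near tab left',(592,400),(233.5,97)),('rear left top',(688,465),(236.5,198.5)),('rear right top',(727,430),(285,197.5)),('tabtip',(610,391),(256,72))):
    print(n,tri((s,*g(*a)),(w,*b)))
cl=cv2.inRange(hsv,(3,170,120),(16,255,255));ys,xs=np.nonzero(cl[:110,190:240]);print('clamp px',xs.min()+190,xs.max()+190,ys.min(),ys.max())
for u,v in((204,25),(229,25),(212,94),(222,80)):print(onz(w,u,v,20))
print(f[68:100:2,244:270].max(2))
E
```

```text
(249, 91, 35, 108) ((429.1632995605469, -270.276123046875), (37.27104187011719, 136.06439208984375), 13.444880485534668)
[[ 378.1 -218.5   70. ]
 [ 436.3 -207.1   70. ]
 [ 461.4 -332.1   70. ]
 [ 400.8 -343.2   70. ]] [ 419.1 -275.2   70. ]
edges [np.float64(126.79069664347155), np.float64(59.277469596321325), np.float64(127.41678424170638), np.float64(61.579487638818875)]
tab tip/base [ 399.6 -181.4   55. ] [ 405.4 -209.2   55. ]
tab tip/base [ 399.8 -182.3   61. ] [ 405.5 -209.7   61. ]
cornerSW near tab left (array([ 377.2, -217.5,   70.8]), [np.float64(1.4547565680096637), np.float64(1.454756568009732)])
rear left top (array([ 398.3, -344.1,   60.2]), [np.float64(2.8847161660757674), np.float64(2.8847161660757115)])
rear right top (array([ 460.4, -331.7,   66.7]), [np.float64(1.7696804640598682), np.float64(1.7696804640598605)])
tabtip (array([ 407.6, -190.3,   55.9]), [np.float64(11.82377137876154), np.float64(11.823771378761396)])
clamp px 202 229 21 92
[ 314.7 -116.4   20. ]
[ 350.  -112.6   20. ]
[ 343.2 -215.2   20. ]
[ 353.9 -193.8   20. ]
[[218 223 227 231 234 235 238 233 
[... 1010 characters left out ...]
79 113 122
  121 124 122 121 125 123 114 113]
 [ 91  90 101 117 120 119 118 106  73  75  78  78  78  79  76  77 103 119
  122 121 116 118 125 128 127 129]
 [ 98 103 115 124 121 118 118 123  74  72  75  75  71  70  70  74  98 112
  107 112 121 123 123 124 125 123]
 [110 114 118 115 101  98 100  97  98  99  97  94  95  97  97  95  97  97
   94  93 110 123 123 125 127 125]
 [113 119 125 126  99  84  82  82  82  82  82  83  80  81  81  84  95  92
   81  90 113 122 121 121 121 120]
 [102 103 103 101  97  94  93 165 199 201 213 213 213 213 213 213 204 145
   97  96  97  98  94  92  94  96]
 [ 99 100  99  96  97  99  98 151 211 213 213 213 213 213 213 213 207 171
   98  97  98  97  94  92  93  95]]
```

```bash
python3 - <<'E'
from h import *
plan([402.8,-193,120],[180,0,100.8])
E
```

```text
at [ 421.4 -303.   263.9] [-1.80e+02 -1.00e-01  9.95e+01] q [-37.   11.6  91.7   0.   76.7 -46.5]
rot total [-0.    -0.002 -0.044] rows 1 each [-0.    -0.002 -0.044]
shift total [0.2231 0.0046 0.2877] rows 4 each [0.0558 0.0012 0.0719]
```

>>> send_rows:
  motion:
    - {"tx":0,"ty":0,"tz":0,"rx":0,"ry":0,"rz":-0.045,"gripper":0.2}
    - {"tx":0.112,"ty":0.002,"tz":0.02,"rx":0,"ry":0,"rz":0,"gripper":0.2}
    - {"tx":0.111,"ty":0.003,"tz":0.04,"rx":0,"ry":0,"rz":0,"gripper":0.2}
    - {"tx":0,"ty":0,"tz":0.11,"rx":0,"ry":0,"rz":0,"gripper":0.2}
    - {"tx":0,"ty":0,"tz":0.117,"rx":0,"ry":0,"rz":0,"gripper":0.2}
    - {"tx":0,"ty":0,"tz":0,"rx":0,"ry":0,"rz":0,"gripper":0.2}
    - {"tx":0,"ty":0,"tz":0,"rx":0,"ry":0,"rz":0,"gripper":0.2}
  grip_force: 8

```text
time_s: 23.08
ee_pos: [404.7, -194.3, 122.4]
ee_rot: [179.8, 0.1, 100.9]
force: [0.2, -0.7, 0.3]
gripper_width: 36.6
gripper_force: 0.0
```

```bash
python3 - <<'E'
from h import *
plan([402.8,-193,53],[180,0,100.8])
E
```

```text
at [ 404.7 -194.3  122.4] [1.798e+02 1.000e-01 1.009e+02] q [-27.1  11.9 113.4   0.   54.5 -38. ]
rot total [0.005 0.004 0.002] rows 1 each [0.005 0.004 0.002]
shift total [ 0.0033 -0.0033  0.1387] rows 2 each [ 0.0017 -0.0016  0.0694]
```

>>> send_rows:
  motion:
    - {"tx":0.003,"ty":-0.003,"tz":0.07,"rx":0,"ry":0,"rz":0,"gripper":0.2}
    - {"tx":0,"ty":0,"tz":0.069,"rx":0,"ry":0,"rz":0,"gripper":0.2}
    - {"tx":0,"ty":0,"tz":0,"rx":0,"ry":0,"rz":0,"gripper":0.2}
    - {"tx":0,"ty":0,"tz":0,"rx":0,"ry":0,"rz":0,"gripper":1}
    - {"tx":0,"ty":0,"tz":0,"rx":0,"ry":0,"rz":0,"gripper":1}
    - {"tx":0,"ty":0,"tz":0,"rx":0,"ry":0,"rz":0,"gripper":1}
    - {"tx":0,"ty":0,"tz":0,"rx":0,"ry":0,"rz":0,"gripper":1}
    - {"tx":0,"ty":0,"tz":0,"rx":0,"ry":0,"rz":0,"gripper":1}

```text
time_s: 24.08
ee_pos: [402.0, -193.1, 52.0]
ee_rot: [179.9, 0.1, 100.8]
force: [-2.0, 0.9, 6.8]
gripper_width: 10.0
gripper_force: 8.0
```

>>> send_rows:
  motion:
    - {"tx":0.0218,"ty":0,"tz":0.0082,"rx":0,"ry":0,"rz":0,"gripper":1}
    - {"tx":0.0202,"ty":0,"tz":0.0124,"rx":0,"ry":0,"rz":0,"gripper":1}
    - {"tx":0.0172,"ty":0,"tz":0.0162,"rx":0,"ry":0,"rz":0,"gripper":1}
    - {"tx":0.0136,"ty":0,"tz":0.0192,"rx":0,"ry":0,"rz":0,"gripper":1}
    - {"tx":0.0094,"ty":0,"tz":0.0216,"rx":0,"ry":0,"rz":0,"gripper":1}
    - {"tx":0,"ty":0,"tz":0,"rx":0,"ry":0,"rz":0,"gripper":1}

```text
time_s: 24.82
ee_pos: [393.1, -151.6, 11.1]
ee_rot: [-179.9, -0.1, 100.9]
force: [0.9, -0.8, -1.1]
gripper_width: 10.3
gripper_force: 8.0
```

>>> send_rows:
  motion:
    - {"tx":0,"ty":0,"tz":0,"rx":0,"ry":0,"rz":0,"gripper":0.5}
    - {"tx":0,"ty":0,"tz":0,"rx":0,"ry":0,"rz":0,"gripper":0.5}
    - {"tx":0,"ty":0,"tz":0,"rx":0,"ry":0,"rz":0,"gripper":0.5}
    - {"tx":0,"ty":0,"tz":-0.06,"rx":0,"ry":0,"rz":0,"gripper":0.5}
    - {"tx":0,"ty":0,"tz":-0.12,"rx":0,"ry":0,"rz":0,"gripper":0.5}
    - {"tx":0,"ty":0,"tz":-0.12,"rx":0,"ry":0,"rz":0,"gripper":-0.7}
    - {"tx":0,"ty":0,"tz":-0.12,"rx":0,"ry":0,"rz":0,"gripper":-0.7}
    - {"tx":-0.11,"ty":0,"tz":-0.02,"rx":0,"ry":0,"rz":0,"gripper":-0.7}
    - {"tx":-0.11,"ty":0,"tz":0,"rx":0,"ry":0,"rz":0,"gripper":-0.7}
    - {"tx":-0.09,"ty":0,"tz":0,"rx":0,"ry":0,"rz":0,"gripper":-0.7}
    - {"tx":0,"ty":0,"tz":0,"rx":0,"ry":0,"rz":0,"gripper":-0.7}

```text
time_s: 26.2
ee_pos: [422.9, -307.1, 231.5]
ee_rot: [-180.0, -0.0, 100.6]
force: [0.5, 0.2, 0.6]
gripper_width: 76.9
gripper_force: 0.0
```

```bash
python3 - <<'E'
from h import *
w=grab('wrist');dump(w,'w6');s=grab('side');dump(s,'s6')
print(w['s']['ee_pos'],w['s']['ee_rot'],w['s']['qpos'])
c=np.zeros((440,800,3),np.uint8)
a=cv2.resize(w['frame'][0:205,180:340],None,fx=2.1,fy=2.1,interpolation=cv2.INTER_CUBIC);c[:a.shape[0],:a.shape[1]]=a
a=cv2.resize(s['frame'][175:285,220:350],None,fx=3.4,fy=3.4,interpolation=cv2.INTER_CUBIC)
c[:374,350:350+442]=a
cv2.imwrite('pics/c6.png',c[:,:,::-1])
E
```

```text
[ 422.88141899 -307.10829874  231.49428584] [-1.79970240e+02 -2.74614686e-03  1.00619634e+02] [-3.72360481e+01  1.29563912e+01  9.46095863e+01 -2.12094359e-02
  7.24560286e+01 -4.78492856e+01]
```

View pics/c6.png

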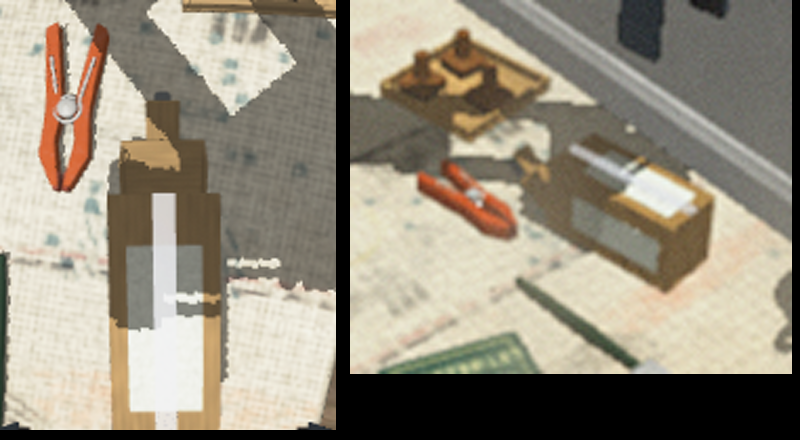

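```bash
cat > kin.py <<'E'
import numpy as np
from scipy.optimize import least_squares
D=np.array([[18.312,89.639,575.0,213.98],[7.046,97.673,469.4,261.65],[16.3,109.4,490.3,108.4],[13.6,113.3,457.9,109.2],[11.8,91.51,521.1,263.4],[11.9,113.4,448.9,122.4],[12.956,94.61,522.6,231.5]])
def fk(p,q2,q3):
    a,b=np.radians(q2),np.radians(q2+q3);a1,h,L2,L3,a3=p
    return a1+L2*np.sin(a)+L3*np.sin(b)+a3*np.cos(b),h+L2*np.cos(a)+L3*np.cos(b)-a3*np.sin(b)
E
python3 - <<'E'
from kin import *
from h import *
np.set_printoptions(precision=1,suppress=True)
for fix in(True,False):
    f=lambda p:np.r_[fk(p if not fix else [*p[:4],0],D[:,0],D[:,1])[0]-D[:,2],fk(p if not fix else [*p[:4],0],D[:,0],D[:,1])[1]-D[:,3]]
    s=least_squares(f,[50,100,350,400,0]);print(s.x,s.fun)
w=load('w6')
c=np.array([onz(w,180+u/2.1,v/2.1,70) for u,v in((107,193),(220,193))]);print('front',c,c.mean(0))
print('lip',onz(w,180+163/2.1,141/2.1,28))
f=w['frame'];
E
```

```text
[  -4.5 -197.8  570.7  416.2    0. ] [-4.3 -1.4  3.4  4.6 -3.9  3.9 -2.4  1.7  1.2 -1.3 -2.2  1.6 -2.3  1.2]
[   0.1 -196.5  591.3  416.6   23.6] [-0.1  0.1  0.3  0.2 -0.1 -0.5  0.1  0.  -0.   0.3 -0.   0.  -0.3 -0. ]
front [[ 376.5 -217.2   70. ]
 [ 434.8 -206.3   70. ]] [ 405.6 -211.7   70. ]
lip [ 398.9 -177.1   28. ]
```

```bash
cat >> kin.py <<'E'
from scipy.spatial.transform import Rotation as Ro
P=[0.1,-196.5,591.3,416.6,23.6]
def ik(pos,R,d6):
    w=np.array(pos)-d6*R[:,2];q1=np.degrees(np.arctan2(w[1],w[0]));r=np.hypot(w[0],w[1])-P[0];z=w[2]-(P[1]+d6)
    L=np.hypot(P[3],P[4]);g=np.degrees(np.arctan2(P[4],P[3]));c=(r*r+z*z-P[2]**2-L*L)/(2*P[2]*L)
    if abs(c)>1:return None
    k=np.degrees(np.arccos(c));q2=np.degrees(np.arctan2(r,z)-np.arctan2(L*np.sin(np.radians(k)),P[2]+L*c));q3=k-g
    M=Ro.from_euler('ZY',[q1,q2+q3],degrees=True).inv()*Ro.from_matrix(R)
    e=M.as_euler('ZYZ',degrees=True)
    return np.array([q1,q2,q3,e[0],e[1],(e[2]-90+180)%360-180])
E
python3 - <<'E'
from kin import *
np.set_printoptions(precision=0,suppress=True)
T=lambda yaw,t:(Ro.from_euler('xyz',[180,0,yaw],degrees=True)*Ro.from_euler('y',-t,degrees=True)).as_matrix()
print(ik([422.9,-307.1,231.5],T(100.6,0),300))
for yaw in(10,20,35):
  c=np.array([409.5,296.3]);s=np.array([np.cos(np.radians(yaw)),np.sin(np.radians(yaw))]);p=c-88*s
  for d6 in(200,300,400):
    for t in(0,30,64): print(yaw,d6,t,ik([*p,180],T(yaw,t),d6))
E
```

```text
[-36.  13.  95.   0.  72. -47.]
10 200 0 [ 41.   7. 111.  -0.  63. 121.]
10 200 30 [ 35.  16. 103.  12.  89. 112.]
10 200 64 [ 32.  27.  99.  22. 115. 109.]
10 300 0 [ 41.   7. 111.   0.  63. 121.]
10 300 30 [ 33.  20.  98.  11.  90. 110.]
10 300 64 [ 29.  37.  90.  19. 115. 107.]
10 400 0 [ 41.   7. 111.   0.  63. 121.]
10 400 30 [ 31.  25.  93.  10.  91. 109.]
10 400 64 [ 27.  46.  78.  17. 117. 106.]
20 200 0 [ 39.   6. 111.   0.  63. 109.]
20 200 30 [ 36.  16. 103.   8.  91. 104.]
20 200 64 [ 33.  27.  99.  14. 117. 102.]
20 300 0 [ 39.   6. 111.   0.  63. 109.]
20 300 30 [ 34.  21.  97.   7.  91. 102.]
20 300 64 [ 32.  37.  89.  12. 117. 101.]
20 400 0 [ 39.   6. 111.   0.  63. 109.]
20 400 30 [ 33.  25.  92.   6.  92. 102.]
20 400 64 [ 30.  47.  76.  11. 120. 100.]
35 200 0 [ 36.   6. 112.  -0.  63.  91.]
35 200 30 [ 36.  16. 102.   0.  92.  91.]
35 200 64 [ 36.  27.  98.   1. 119.  91.]
35 300 0 [ 36.   6. 112.  -0.  63.  91.]
35 300 30 [36. 21. 97.  0. 92. 91.]
35 300 64 [ 36.  38.  88.   1. 119.  91.]
35 400 0 [ 36.   6. 112.  -0.  63.  91.]
35 400 30 [36. 26. 91.  0. 93. 91.]
35 400 64 [ 36.  48.  75.   1. 121.  91.]
```

```bash
python3 - <<'E'
from h import *
plan([418.2,-275.3,27],[180,0,100.8])
E
```

```text
at [ 422.3 -304.3  231.6] [-1.800e+02 -1.000e-01  1.008e+02] q [-37.1  12.8  94.8   0.   72.5 -47.8]
rot total [-0.002 -0.003 -0.001] rows 1 each [-0.002 -0.003 -0.001]
shift total [0.0586 0.0028 0.4093] rows 4 each [0.0146 0.0007 0.1023]
```

>>> send_rows:
  motion:
    - {"tx":0.0586,"ty":0.0028,"tz":0,"rx":0,"ry":0,"rz":0,"gripper":-1}
    - {"tx":0,"ty":0,"tz":0.1,"rx":0,"ry":0,"rz":0,"gripper":-1}
    - {"tx":0,"ty":0,"tz":0.1,"rx":0,"ry":0,"rz":0,"gripper":-1}
    - {"tx":0,"ty":0,"tz":0.08,"rx":0,"ry":0,"rz":0,"gripper":-1}
    - {"tx":0,"ty":0,"tz":0.08,"rx":0,"ry":0,"rz":0,"gripper":-1}
    - {"tx":0,"ty":0,"tz":0.049,"rx":0,"ry":0,"rz":0,"gripper":-1}
    - {"tx":0,"ty":0,"tz":0,"rx":0,"ry":0,"rz":0,"gripper":1}
    - {"tx":0,"ty":0,"tz":0,"rx":0,"ry":0,"rz":0,"gripper":1}
    - {"tx":0,"ty":0,"tz":0,"rx":0,"ry":0,"rz":0,"gripper":1}
    - {"tx":0,"ty":0,"tz":0,"rx":0,"ry":0,"rz":0,"gripper":1}
    - {"tx":0,"ty":0,"tz":0,"rx":0,"ry":0,"rz":0,"gripper":1}
  grip_force: 40

```text
time_s: 27.68
ee_pos: [418.6, -275.8, 28.9]
ee_rot: [180.0, 0.0, 100.9]
force: [-1.3, 1.0, 6.3]
gripper_width: 59.7
gripper_force: 40.0
```

>>> send_rows:
  motion:
    - {"tx":0,"ty":0,"tz":-0.03,"rx":0,"ry":0,"rz":0,"gripper":1}
    - {"tx":0,"ty":0,"tz":-0.08,"rx":0,"ry":0,"rz":0,"gripper":1}
    - {"tx":0,"ty":0,"tz":-0.1,"rx":0,"ry":0,"rz":0,"gripper":1}
    - {"tx":0,"ty":0,"tz":-0.1,"rx":0,"ry":0,"rz":0,"gripper":1}
    - {"tx":0,"ty":0,"tz":-0.08,"rx":0,"ry":0,"rz":0,"gripper":1}
    - {"tx":0,"ty":0,"tz":-0.04,"rx":0,"ry":0,"rz":0,"gripper":1}
    - {"tx":0,"ty":0,"tz":0,"rx":0,"ry":0,"rz":0,"gripper":1}

```text
time_s: 28.55
ee_pos: [419.3, -275.8, 244.4]
ee_rot: [179.8, 0.1, 100.8]
force: [-0.1, -0.7, -5.3]
gripper_width: 60.1
gripper_force: 40.0
```

>>> send_rows:
  motion:
    - {"tx":0,"ty":0,"tz":0,"rx":0,"ry":0,"rz":0.15,"gripper":1}
    - {"tx":0,"ty":0,"tz":0,"rx":0,"ry":0,"rz":0.27,"gripper":1}
    - {"tx":0,"ty":0,"tz":0,"rx":0,"ry":0,"rz":0.27,"gripper":1}
    - {"tx":0,"ty":0,"tz":0,"rx":0,"ry":0,"rz":0.27,"gripper":1}
    - {"tx":0,"ty":0,"tz":0,"rx":0,"ry":0,"rz":0.27,"gripper":1}
    - {"tx":0,"ty":0,"tz":0,"rx":0,"ry":0,"rz":0.27,"gripper":1}
    - {"tx":0,"ty":0,"tz":0,"rx":0,"ry":0,"rz":0.27,"gripper":1}
    - {"tx":0,"ty":0,"tz":0,"rx":0,"ry":0,"rz":0.27,"gripper":1}
    - {"tx":0,"ty":0,"tz":0,"rx":0,"ry":0,"rz":0.27,"gripper":1}
    - {"tx":0,"ty":0,"tz":0,"rx":0,"ry":0,"rz":0.27,"gripper":1}
    - {"tx":0,"ty":0,"tz":0,"rx":0,"ry":0,"rz":0.11,"gripper":1}
    - {"tx":0,"ty":0,"tz":0,"rx":0,"ry":0,"rz":0,"gripper":1}

```text
time_s: 30.05
ee_pos: [418.0, -275.0, 241.2]
ee_rot: [-179.9, 0.1, 20.2]
force: [0.1, -0.2, -4.2]
gripper_width: 59.9
gripper_force: 40.0
```

>>> send_rows:
  motion:
    - {"tx":0.008,"ty":-0.045,"tz":0,"rx":0,"ry":0,"rz":0,"gripper":1}
    - {"tx":0.018,"ty":-0.095,"tz":0,"rx":0,"ry":0,"rz":0,"gripper":1}
    - {"tx":0.018,"ty":-0.095,"tz":0,"rx":0,"ry":0,"rz":0,"gripper":1}
    - {"tx":0.018,"ty":-0.095,"tz":0,"rx":0,"ry":0,"rz":0,"gripper":1}
    - {"tx":0.018,"ty":-0.095,"tz":0,"rx":0,"ry":0,"rz":0,"gripper":1}
    - {"tx":0.018,"ty":-0.095,"tz":0,"rx":0,"ry":0,"rz":0,"gripper":1}
    - {"tx":0.018,"ty":-0.095,"tz":0,"rx":0,"ry":0,"rz":0,"gripper":1}
    - {"tx":0.018,"ty":-0.095,"tz":0,"rx":0,"ry":0,"rz":0,"gripper":1}
    - {"tx":0.018,"ty":-0.095,"tz":0,"rx":0,"ry":0,"rz":0,"gripper":1}
    - {"tx":0.018,"ty":-0.095,"tz":0,"rx":0,"ry":0,"rz":0,"gripper":1}
    - {"tx":0.018,"ty":-0.095,"tz":0,"rx":0,"ry":0,"rz":0,"gripper":1}
    - {"tx":0.011,"ty":-0.086,"tz":0,"rx":0,"ry":0,"rz":0,"gripper":1}

```text
time_s: 31.55
ee_pos: [324.3, 267.8, 242.5]
ee_rot: [-180.0, 0.0, 20.2]
force: [0.6, -0.4, -4.2]
gripper_width: 60.1
gripper_force: 40.0
```

```bash
python3 - <<'E'
from h import *
s=env.state();print(s['force'],s['gripper_width'],s['time_s'])
plan([327,266.2,180],[180,0,20])
s=grab('side');dump(s,'s7');w=grab('wrist');dump(w,'w7')
c=np.zeros((400,800,3),np.uint8)
c[:260,:512]=w['frame'][:260]
a=cv2.resize(s['frame'][60:200,140:280],(280,280),interpolation=cv2.INTER_CUBIC)
c[:280,515:795]=a
cv2.imwrite('pics/c7.png',c[:,:,::-1])
E
```

```text
[ 0.6223284  -0.41627465 -4.20455775] 60.137470099837934 31.55
at [324.3 267.8 242.5] [-180.     0.    20.2] q [ 38.    3.1 105.    0.   72.  107.7]
rot total [-0.001  0.001  0.008] rows 1 each [-0.001  0.001  0.008]
shift total [0.0039 0.0049 0.1249] rows 2 each [0.002  0.0024 0.0625]
```

View pics/c7.png

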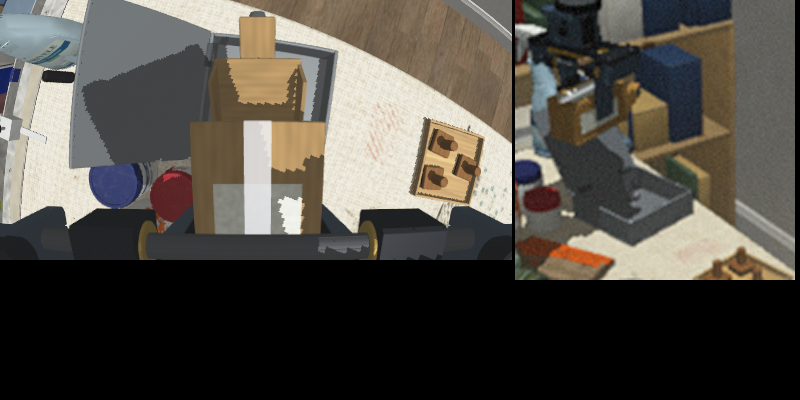

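>>> send_rows:
  motion:
    - {"tx":0.004,"ty":0.005,"tz":0.06,"rx":0,"ry":0,"rz":0,"gripper":1}
    - {"tx":0,"ty":0,"tz":0.055,"rx":0,"ry":0,"rz":0,"gripper":1}
    - {"tx":0,"ty":0,"tz":0,"rx":0,"ry":-0.15,"rz":0,"gripper":1}
    - {"tx":0,"ty":0,"tz":0,"rx":0,"ry":-0.15,"rz":0,"gripper":1}
    - {"tx":0,"ty":0,"tz":0,"rx":0,"ry":-0.2,"rz":0,"gripper":1}
    - {"tx":0,"ty":0,"tz":0,"rx":0,"ry":-0.2,"rz":0,"gripper":1}
    - {"tx":0,"ty":0,"tz":0,"rx":0,"ry":-0.2,"rz":0,"gripper":1}
    - {"tx":0,"ty":0,"tz":0,"rx":0,"ry":-0.1,"rz":0,"gripper":1}
    - {"tx":0,"ty":0,"tz":0,"rx":0,"ry":0,"rz":0,"gripper":1}
    - {"tx":0,"ty":0,"tz":0,"rx":0,"ry":0,"rz":0,"gripper":1}
    - {"tx":0,"ty":0,"tz":0,"rx":0,"ry":0,"rz":0,"gripper":1}
    - {"tx":0,"ty":0,"tz":0,"rx":0,"ry":0,"rz":0,"gripper":1}

```text
time_s: 33.15
ee_pos: [328.8, 264.4, 185.6]
ee_rot: [-180.0, 29.9, 20.1]
force: [-0.4, 0.7, -3.4]
gripper_width: 59.7
gripper_force: 40.0
```

```bash
python3 - <<'E'
from h import *
from kin import ik
s=env.state();np.set_printoptions(precision=1,suppress=True);print(s['ee_pos'],s['ee_rot'],s['qpos'],s['force'],s['torque'])
R=Ro.from_euler('xyz',s['ee_rot'],degrees=True)
for d in(200,250,300,350): print(d,ik(s['ee_pos'],R.as_matrix(),d))
print('z',R.as_matrix()[:,2])
E
```

```text
[328.8 264.4 185.6] [-180.    29.9   20.1] [ 32.4  22.1  94.9   6.1  92.3 100.9] [-0.4  0.7 -3.4] [ 0.2 -0.4 -0. ]
200 [ 35.3  15.6 102.    7.5  91.4 103.4]
250 [ 34.6  18.   99.5   7.2  91.6 102.8]
300 [ 33.9  20.4  96.9   6.9  91.9 102.2]
350 [ 33.4  22.8  94.1   6.6  92.3 101.8]
z [-0.5 -0.2 -0.9]
```

>>> send_rows:
  motion:
    - {"tx":0,"ty":0,"tz":0,"rx":0,"ry":-0.1,"rz":0,"gripper":1}
    - {"tx":0,"ty":0,"tz":0,"rx":0,"ry":-0.1,"rz":0,"gripper":1}
    - {"tx":0,"ty":0,"tz":0,"rx":0,"ry":-0.1,"rz":0,"gripper":1}
    - {"tx":0,"ty":0,"tz":0,"rx":0,"ry":-0.1,"rz":0,"gripper":1}
    - {"tx":0,"ty":0,"tz":0,"rx":0,"ry":-0.1,"rz":0,"gripper":1}
    - {"tx":0,"ty":0,"tz":0,"rx":0,"ry":-0.1,"rz":0,"gripper":1}
    - {"tx":0,"ty":0,"tz":0,"rx":0,"ry":-0.1,"rz":0,"gripper":1}
    - {"tx":0,"ty":0,"tz":0,"rx":0,"ry":-0.1,"rz":0,"gripper":1}
    - {"tx":0,"ty":0,"tz":0,"rx":0,"ry":-0.1,"rz":0,"gripper":1}
    - {"tx":0,"ty":0,"tz":0,"rx":0,"ry":-0.1,"rz":0,"gripper":1}
    - {"tx":0,"ty":0,"tz":0,"rx":0,"ry":-0.1,"rz":0,"gripper":1}
    - {"tx":0,"ty":0,"tz":0,"rx":0,"ry":-0.1,"rz":0,"gripper":1}

```text
time_s: 34.65
ee_pos: [329.1, 264.6, 185.2]
ee_rot: [-180.0, 66.1, 20.1]
force: [-0.2, -0.0, -2.4]
gripper_width: 60.0
gripper_force: 40.0
```

>>> send_rows:
  motion:
    - {"tx":0,"ty":0,"tz":0,"rx":0,"ry":0,"rz":0,"gripper":1}
    - {"tx":0,"ty":0,"tz":0,"rx":0,"ry":0,"rz":0,"gripper":1}
    - {"tx":0,"ty":0,"tz":0,"rx":0,"ry":0,"rz":0,"gripper":1}
    - {"tx":0,"ty":0,"tz":0,"rx":0,"ry":0,"rz":0,"gripper":1}
    - {"tx":0,"ty":0,"tz":0,"rx":0,"ry":0,"rz":0,"gripper":1}
    - {"tx":0,"ty":0,"tz":0,"rx":0,"ry":0,"rz":0,"gripper":1}
    - {"tx":0,"ty":0,"tz":0,"rx":0,"ry":0,"rz":0,"gripper":1}
    - {"tx":0,"ty":0,"tz":0,"rx":0,"ry":0,"rz":0,"gripper":1}

```text
time_s: 35.65
ee_pos: [329.0, 264.5, 185.1]
ee_rot: [-180.0, 66.0, 20.1]
force: [-0.1, -0.1, -2.7]
gripper_width: 59.6
gripper_force: 40.0
```

```bash
python3 - <<'E'
from h import *
np.set_printoptions(precision=1,suppress=True)
s=grab('side');dump(s,'s8');w=grab('wrist');dump(w,'w8');t=grab('top');dump(t,'t8')
q=w['s'];print(q['ee_pos'],q['ee_rot'],q['qpos'],q['force'],q['torque'])
c=np.zeros((560,800,3),np.uint8)
c[:260,:512]=w['frame'][:260]
a=cv2.resize(s['frame'][60:200,140:280],(280,280),interpolation=cv2.INTER_CUBIC)
c[:280,515:795]=a
c[285:555,:378]=cv2.resize(t['frame'][140:230,100:226],(378,270))
cv2.imwrite('pics/c8.png',c[:,:,::-1])
E
```

```text
[329.1 264.5 185.1] [-180.    66.    20.1] [ 30.   41.6  83.6  10.5 120.1  99.4] [ 0.2  0.1 -2. ] [ 0.3 -0.8 -0. ]
```

View pics/c8.png

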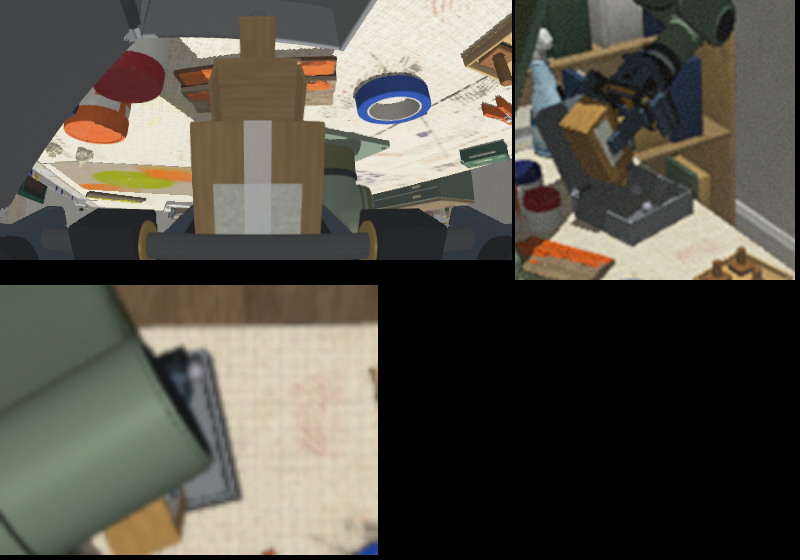

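>>> send_rows:
  motion:
    - {"tx":0,"ty":0,"tz":0,"rx":0,"ry":0.2,"rz":0,"gripper":1}
    - {"tx":0,"ty":0,"tz":0,"rx":0,"ry":0.275,"rz":0,"gripper":1}
    - {"tx":0,"ty":0,"tz":0,"rx":0,"ry":0.275,"rz":0,"gripper":1}
    - {"tx":0,"ty":0,"tz":0,"rx":0,"ry":0.275,"rz":0,"gripper":1}
    - {"tx":0,"ty":0,"tz":0,"rx":0,"ry":0.275,"rz":0,"gripper":1}
    - {"tx":0,"ty":0,"tz":0,"rx":0,"ry":0.275,"rz":0,"gripper":1}
    - {"tx":0,"ty":0,"tz":0,"rx":0,"ry":0.275,"rz":0,"gripper":1}
    - {"tx":0,"ty":0,"tz":0,"rx":0,"ry":0.25,"rz":0,"gripper":1}
    - {"tx":0,"ty":0,"tz":0,"rx":0,"ry":0.1,"rz":0,"gripper":1}
    - {"tx":0,"ty":0,"tz":-0.06,"rx":0,"ry":0,"rz":0,"gripper":1}
    - {"tx":0,"ty":0,"tz":-0.055,"rx":0,"ry":0,"rz":0,"gripper":1}
    - {"tx":0,"ty":0,"tz":0,"rx":0,"ry":0,"rz":0,"gripper":1}

```text
time_s: 37.3
ee_pos: [329.2, 264.7, 244.1]
ee_rot: [-179.9, -0.1, 20.1]
force: [0.5, -0.0, -2.6]
gripper_width: 59.7
gripper_force: 40.0
```

>>> send_rows:
  motion:
    - {"tx":-0.011,"ty":0.05,"tz":0,"rx":0,"ry":0,"rz":0,"gripper":1}
    - {"tx":-0.018,"ty":0.095,"tz":0,"rx":0,"ry":0,"rz":0,"gripper":1}
    - {"tx":-0.018,"ty":0.095,"tz":0,"rx":0,"ry":0,"rz":0,"gripper":1}
    - {"tx":0,"ty":0,"tz":0,"rx":0,"ry":0,"rz":0,"gripper":1}

```text
time_s: 37.8
ee_pos: [347.0, 140.9, 241.1]
ee_rot: [180.0, 0.3, 19.8]
force: [-0.3, 1.0, -2.5]
gripper_width: 60.0
gripper_force: 40.0
```

```bash
python3 - <<'E'
from h import *
np.set_printoptions(precision=1,suppress=True)
s=grab('side');dump(s,'s9');w=grab('wrist');dump(w,'w9');t=grab('top');dump(t,'t9')
q=w['s'];print(q['ee_pos'],q['ee_rot'],q['qpos'],q['force'],q['torque'])
c=np.zeros((600,800,3),np.uint8)
c[:220,:512]=w['frame'][:220]
c[225:585,:360]=cv2.resize(s['frame'][125:205,180:260],(360,360),interpolation=cv2.INTER_CUBIC)
c[225:585,370:730]=cv2.resize(t['frame'][150:230,110:190],(360,360),interpolation=cv2.INTER_CUBIC)
cv2.imwrite('pics/c9.png',c[:,:,::-1])
E
```

```text
[347.2 142.4 241.3] [-180.     0.2   19.9] [ 20.5  -1.1 109.5   0.   71.9  90.6] [-0.2 -0.4 -2.6] [-0.   0.2 -0. ]
```

View pics/c9.png

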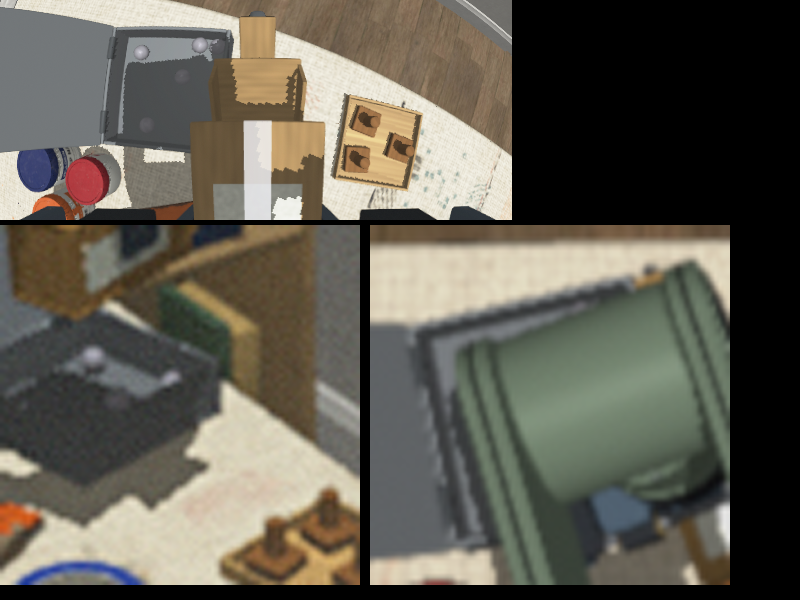

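>>> send_rows:
  motion:
    - {"tx":-0.017,"ty":0.0927,"tz":0,"rx":0,"ry":0,"rz":0,"gripper":1}
    - {"tx":-0.017,"ty":0.0927,"tz":0,"rx":0,"ry":0,"rz":0,"gripper":1}
    - {"tx":-0.017,"ty":0.0927,"tz":0,"rx":0,"ry":0,"rz":0,"gripper":1}
    - {"tx":-0.017,"ty":0.0927,"tz":0,"rx":0,"ry":0,"rz":0,"gripper":1}
    - {"tx":-0.017,"ty":0.0927,"tz":0,"rx":0,"ry":0,"rz":0,"gripper":1}
    - {"tx":-0.017,"ty":0.0927,"tz":0,"rx":0,"ry":0,"rz":0,"gripper":1}
    - {"tx":-0.017,"ty":0.0927,"tz":0,"rx":0,"ry":0,"rz":0,"gripper":1}
    - {"tx":-0.017,"ty":0.0927,"tz":0,"rx":0,"ry":0,"rz":0,"gripper":1}
    - {"tx":-0.017,"ty":0.0927,"tz":0,"rx":0,"ry":0,"rz":0,"gripper":1}
    - {"tx":0,"ty":0,"tz":0,"rx":0,"ry":0,"rz":0,"gripper":1}

```text
time_s: 39.2
ee_pos: [421.1, -275.7, 241.3]
ee_rot: [-179.9, 0.0, 20.0]
force: [-0.2, 0.1, -3.7]
gripper_width: 59.9
gripper_force: 40.0
```

>>> send_rows:
  motion:
    - {"tx":0,"ty":0,"tz":0,"rx":0,"ry":0,"rz":-0.27,"gripper":1}
    - {"tx":0,"ty":0,"tz":0,"rx":0,"ry":0,"rz":-0.27,"gripper":1}
    - {"tx":0,"ty":0,"tz":0,"rx":0,"ry":0,"rz":-0.27,"gripper":1}
    - {"tx":0,"ty":0,"tz":0,"rx":0,"ry":0,"rz":-0.27,"gripper":1}
    - {"tx":0,"ty":0,"tz":0,"rx":0,"ry":0,"rz":-0.27,"gripper":1}
    - {"tx":0,"ty":0,"tz":0,"rx":0,"ry":0,"rz":-0.27,"gripper":1}
    - {"tx":0,"ty":0,"tz":0,"rx":0,"ry":0,"rz":-0.27,"gripper":1}
    - {"tx":0,"ty":0,"tz":0,"rx":0,"ry":0,"rz":-0.27,"gripper":1}
    - {"tx":0,"ty":0,"tz":0,"rx":0,"ry":0,"rz":-0.27,"gripper":1}
    - {"tx":0,"ty":0,"tz":0,"rx":0,"ry":0,"rz":-0.26,"gripper":1}
    - {"tx":0,"ty":0,"tz":0,"rx":0,"ry":0,"rz":0,"gripper":1}

```text
time_s: 40.58
ee_pos: [420.3, -272.5, 242.1]
ee_rot: [-180.0, -0.1, 100.9]
force: [-0.2, -0.1, -1.6]
gripper_width: 59.7
gripper_force: 40.0
```

```bash
python3 - <<'E'
from h import *
s=env.state();print(s['force'])
plan([418.5,-275.5,29],[180,0,100.8])
E
```

```text
[-0.15779836 -0.11671327 -1.63867689]
at [ 420.3 -272.5  242.1] [-1.800e+02 -1.000e-01  1.009e+02] q [-34.3  10.6  96.1   0.   73.4 -45.2]
rot total [-0.001 -0.003  0.002] rows 1 each [-0.001 -0.003  0.002]
shift total [-0.0053 -0.0046  0.4263] rows 4 each [-0.0013 -0.0011  0.1066]
```

>>> send_rows:
  motion:
    - {"tx":0,"ty":0,"tz":0.1,"rx":0,"ry":0,"rz":0,"gripper":1}
    - {"tx":0,"ty":0,"tz":0.1,"rx":0,"ry":0,"rz":0,"gripper":1}
    - {"tx":0,"ty":0,"tz":0.1,"rx":0,"ry":0,"rz":0,"gripper":1}
    - {"tx":0,"ty":0,"tz":0.08,"rx":0,"ry":0,"rz":0,"gripper":1}
    - {"tx":0,"ty":0,"tz":0.025,"rx":0,"ry":0,"rz":0,"gripper":1}
    - {"tx":0,"ty":0,"tz":0.015,"rx":0,"ry":0,"rz":0,"gripper":1}
    - {"tx":0,"ty":0,"tz":0.004,"rx":0,"ry":0,"rz":0,"gripper":1}
    - {"tx":0,"ty":0,"tz":0,"rx":0,"ry":0,"rz":0,"gripper":1}

```text
time_s: 41.58
ee_pos: [420.6, -274.7, 31.7]
ee_rot: [179.9, 0.1, 100.8]
force: [-0.6, -0.5, -1.1]
gripper_width: 59.7
gripper_force: 40.0
```

>>> send_rows:
  motion:
    - {"tx":0,"ty":0,"tz":0.004,"rx":0,"ry":0,"rz":0,"gripper":1}
    - {"tx":0,"ty":0,"tz":0,"rx":0,"ry":0,"rz":0,"gripper":-1}
    - {"tx":0,"ty":0,"tz":0,"rx":0,"ry":0,"rz":0,"gripper":-1}
    - {"tx":0,"ty":0,"tz":0,"rx":0,"ry":0,"rz":0,"gripper":-1}
    - {"tx":0,"ty":0,"tz":0,"rx":0,"ry":0,"rz":0,"gripper":-1}
    - {"tx":0,"ty":0,"tz":-0.1,"rx":0,"ry":0,"rz":0,"gripper":-1}
    - {"tx":0,"ty":0,"tz":-0.12,"rx":0,"ry":0,"rz":0,"gripper":-1}
    - {"tx":0,"ty":0,"tz":-0.12,"rx":0,"ry":0,"rz":0,"gripper":-1}
    - {"tx":0,"ty":0,"tz":-0.12,"rx":0,"ry":0,"rz":0,"gripper":-1}
    - {"tx":0,"ty":0,"tz":0,"rx":0,"ry":0,"rz":0,"gripper":0}

```text
time_s: 42.82
ee_pos: [422.1, -275.8, 263.8]
ee_rot: [179.5, 0.5, 100.8]
force: [-0.0, 0.2, -0.9]
gripper_width: 83.7
gripper_force: 0.0
```

```bash
python3 - <<'E'
from h import *
plan([429,208,262],[180,0,102.3])
s=grab('side');dump(s,'s10')
E
```

```text
at [ 422.1 -275.8  263.8] [179.5   0.5 100.8] q [-34.5   9.9  93.9   0.   75.6 -45.3]
rot total [ 0.015  0.015 -0.05 ] rows 1 each [ 0.015  0.015 -0.05 ]
shift total [0.9423 0.2197 0.0036] rows 9 each [0.1047 0.0244 0.0004]
```

>>> send_rows:
  motion:
    - {"tx":0,"ty":0,"tz":0,"rx":0,"ry":0,"rz":-0.05,"gripper":0}
    - {"tx":0.1047,"ty":0.0244,"tz":0,"rx":0,"ry":0,"rz":0,"gripper":0}
    - {"tx":0.1047,"ty":0.0244,"tz":0,"rx":0,"ry":0,"rz":0,"gripper":0}
    - {"tx":0.1047,"ty":0.0244,"tz":0,"rx":0,"ry":0,"rz":0,"gripper":0}
    - {"tx":0.1047,"ty":0.0244,"tz":0,"rx":0,"ry":0,"rz":0,"gripper":0}
    - {"tx":0.1047,"ty":0.0244,"tz":0,"rx":0,"ry":0,"rz":0,"gripper":0}
    - {"tx":0.1047,"ty":0.0244,"tz":0,"rx":0,"ry":0,"rz":0,"gripper":0}
    - {"tx":0.1047,"ty":0.0244,"tz":0,"rx":0,"ry":0,"rz":0,"gripper":0}
    - {"tx":0.1047,"ty":0.0244,"tz":0,"rx":0,"ry":0,"rz":0,"gripper":0}
    - {"tx":0.1047,"ty":0.0244,"tz":0,"rx":0,"ry":0,"rz":0,"gripper":0}
    - {"tx":0,"ty":0,"tz":0,"rx":0,"ry":0,"rz":0,"gripper":0}

```text
time_s: 44.25
ee_pos: [425.6, 212.0, 256.3]
ee_rot: [-179.8, 0.0, 102.7]
force: [0.3, -1.0, 0.9]
gripper_width: 45.7
gripper_force: 0.0
```

```bash
python3 - <<'E'
from h import *
w=grab('wrist');dump(w,'w11');s=grab('side');dump(s,'s11');t=grab('top');dump(t,'t11')
print(w['s']['ee_pos'],w['s']['ee_rot'])
c=np.zeros((600,800,3),np.uint8)
c[:330,:420]=cv2.resize(w['frame'][0:165,160:370],(420,330),interpolation=cv2.INTER_CUBIC)
a=cv2.resize(s['frame'][125:285,130:400],None,fx=1.4,fy=1.4,interpolation=cv2.INTER_CUBIC);c[:a.shape[0],422:800]=a
a=cv2.resize(t['frame'][140:240,210:410],None,fx=2.4,fy=2.4,interpolation=cv2.INTER_CUBIC);c[340:580,:480]=a
cv2.imwrite('pics/c11.png',c[:,:,::-1])
E
```

```text
[425.61808485 211.98734919 256.33500996] [-1.79753872e+02  1.26685182e-02  1.02652702e+02]
```

View pics/c11.png

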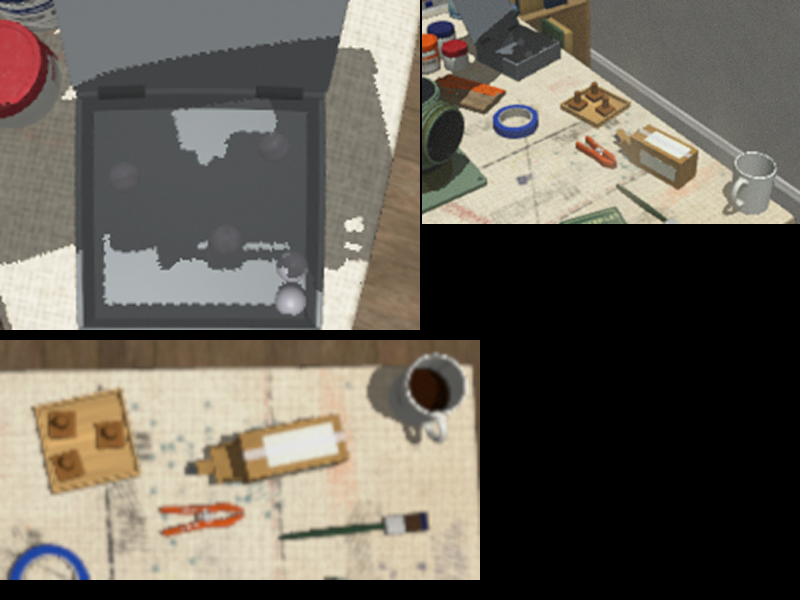

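```bash
python3 - <<'E'
from h import *
plan([370.5,468.6,256],[180,0,102.5])
E
```

```text
at [426.  208.5 257.3] [-1.798e+02  1.000e-01  1.023e+02] q [24.7  7.7 97.5 -0.  75.  12.4]
rot total [-0.006  0.002 -0.006] rows 1 each [-0.006  0.002 -0.006]
shift total [0.532  0.0042 0.0026] rows 5 each [0.1064 0.0008 0.0005]
```

>>> send_rows:
  motion:
    - {"tx":0.1064,"ty":0.0008,"tz":0,"rx":0,"ry":0,"rz":0,"gripper":0.2}
    - {"tx":0.1064,"ty":0.0008,"tz":0,"rx":0,"ry":0,"rz":0,"gripper":0.2}
    - {"tx":0.1064,"ty":0.0008,"tz":0,"rx":0,"ry":0,"rz":0,"gripper":0.2}
    - {"tx":0.1064,"ty":0.0008,"tz":0,"rx":0,"ry":0,"rz":0,"gripper":0.2}
    - {"tx":0.1064,"ty":0.0008,"tz":0,"rx":0,"ry":0,"rz":0,"gripper":0.2}
    - {"tx":0,"ty":0,"tz":0,"rx":0,"ry":0,"rz":0,"gripper":0.2}
    - {"tx":0,"ty":0,"tz":0,"rx":0,"ry":0,"rz":0,"gripper":0.2}
  grip_force: 12

```text
time_s: 45.28
ee_pos: [372.6, 468.0, 258.1]
ee_rot: [-179.9, 0.1, 102.2]
force: [0.5, -0.1, 0.1]
gripper_width: 36.4
gripper_force: 0.0
```

```bash
python3 - <<'E'
from h import *
plan([370.5,468.6,192],[180,0,102.5])
E
```

```text
at [372.6 468.  258.1] [-1.799e+02  1.000e-01  1.022e+02] q [50.4 19.2 82.  -0.  78.9 38.2]
rot total [-0.002  0.003 -0.009] rows 1 each [-0.002  0.003 -0.009]
shift total [ 0.002  -0.0038  0.1323] rows 2 each [ 0.001  -0.0019  0.0661]
```

>>> send_rows:
  motion:
    - {"tx":0.002,"ty":-0.004,"tz":0.066,"rx":0,"ry":0,"rz":0,"gripper":0.2}
    - {"tx":0,"ty":0,"tz":0.045,"rx":0,"ry":0,"rz":0,"gripper":0.2}
    - {"tx":0,"ty":0,"tz":0.021,"rx":0,"ry":0,"rz":0,"gripper":0.2}
    - {"tx":0,"ty":0,"tz":0,"rx":0,"ry":0,"rz":0,"gripper":1}
    - {"tx":0,"ty":0,"tz":0,"rx":0,"ry":0,"rz":0,"gripper":1}
    - {"tx":0,"ty":0,"tz":0,"rx":0,"ry":0,"rz":0,"gripper":1}
    - {"tx":0,"ty":0,"tz":0,"rx":0,"ry":0,"rz":0,"gripper":1}
    - {"tx":0,"ty":0,"tz":0,"rx":0,"ry":0,"rz":0,"gripper":1}

```text
time_s: 46.28
ee_pos: [369.9, 470.9, 193.5]
ee_rot: [179.9, -0.1, 102.3]
force: [-1.5, 1.3, 3.7]
gripper_width: 10.0
gripper_force: 12.0
```

>>> send_rows:
  motion:
    - {"tx":-0.047,"ty":0,"tz":-0.026,"rx":0,"ry":0,"rz":0,"gripper":1}
    - {"tx":-0.068,"ty":0,"tz":-0.023,"rx":0,"ry":0,"rz":0,"gripper":1}
    - {"tx":-0.089,"ty":0,"tz":-0.009,"rx":0,"ry":0,"rz":0,"gripper":1}
    - {"tx":-0.089,"ty":0,"tz":0.013,"rx":0,"ry":0,"rz":0,"gripper":1}
    - {"tx":-0.083,"ty":0,"tz":0.035,"rx":0,"ry":0,"rz":0,"gripper":1}
    - {"tx":-0.072,"ty":0,"tz":0.054,"rx":0,"ry":0,"rz":0,"gripper":1}
    - {"tx":-0.056,"ty":0,"tz":0.07,"rx":0,"ry":0,"rz":0,"gripper":1}
    - {"tx":0,"ty":0,"tz":0,"rx":0,"ry":0,"rz":0,"gripper":1}

```text
time_s: 47.28
ee_pos: [425.5, 220.3, 134.9]
ee_rot: [179.9, 0.3, 102.3]
force: [4.3, -6.8, 2.8]
gripper_width: 9.8
gripper_force: 12.0
```

```bash
python3 - <<'E'
from h import *
plan([430.5,198.5,50],[180,0,102.5])
E
```

```text
at [425.5 220.3 134.9] [179.9   0.3 102.3] q [ 26.2  13.7 108.7  -0.4  57.5  14.2]
rot total [ 0.004  0.01  -0.007] rows 1 each [ 0.004  0.01  -0.007]
shift total [-0.0448  0.0003  0.1697] rows 2 each [-0.0224  0.0002  0.0849]
```

>>> send_rows:
  motion:
    - {"tx":-0.034,"ty":0,"tz":0.082,"rx":0,"ry":0,"rz":0,"gripper":1}
    - {"tx":-0.01,"ty":0,"tz":0.06,"rx":0,"ry":0,"rz":0,"gripper":1}
    - {"tx":-0.002,"ty":0,"tz":0.024,"rx":0,"ry":0,"rz":0,"gripper":1}
    - {"tx":0,"ty":0,"tz":0.004,"rx":0,"ry":0,"rz":0,"gripper":1}
    - {"tx":0,"ty":0,"tz":0,"rx":0,"ry":0,"rz":0,"gripper":1}

```text
time_s: 47.9
ee_pos: [430.4, 198.2, 50.7]
ee_rot: [179.9, 0.4, 102.5]
force: [7.2, -13.8, 0.4]
gripper_width: 9.9
gripper_force: 17.8
```

>>> send_rows:
  motion:
    - {"tx":0,"ty":0,"tz":0,"rx":0,"ry":0,"rz":0,"gripper":0.3}
    - {"tx":0,"ty":0,"tz":0,"rx":0,"ry":0,"rz":0,"gripper":0.3}
    - {"tx":0,"ty":0,"tz":0,"rx":0,"ry":0,"rz":0,"gripper":0.3}
    - {"tx":0,"ty":0,"tz":-0.06,"rx":0,"ry":0,"rz":0,"gripper":0.3}
    - {"tx":0,"ty":0,"tz":-0.03,"rx":0,"ry":0,"rz":0,"gripper":1}
    - {"tx":0,"ty":0,"tz":0,"rx":0,"ry":0,"rz":0,"gripper":1}
    - {"tx":0,"ty":0,"tz":0,"rx":0,"ry":0,"rz":0,"gripper":1}
    - {"tx":0.01,"ty":0,"tz":0,"rx":0,"ry":0,"rz":0,"gripper":1}
    - {"tx":0,"ty":0,"tz":0.04,"rx":0,"ry":0,"rz":0,"gripper":1}
    - {"tx":0,"ty":0,"tz":0.02,"rx":0,"ry":0,"rz":0,"gripper":1}
    - {"tx":0,"ty":0,"tz":0.008,"rx":0,"ry":0,"rz":0,"gripper":1}
    - {"tx":0,"ty":0,"tz":0,"rx":0,"ry":0,"rz":0,"gripper":1}

```text
time_s: 49.4
ee_pos: [426.5, 206.4, 62.5]
ee_rot: [-179.9, 0.0, 102.3]
force: [-4.4, -1.1, 11.1]
gripper_width: 0.4
gripper_force: 5.5
```

>>> send_rows:
  motion:
    - {"tx":0,"ty":0,"tz":-0.06,"rx":0,"ry":0,"rz":0,"gripper":1}
    - {"tx":0,"ty":0,"tz":-0.12,"rx":0,"ry":0,"rz":0,"gripper":0}
    - {"tx":0,"ty":0,"tz":-0.12,"rx":0,"ry":0,"rz":0,"gripper":0}
    - {"tx":0,"ty":0,"tz":-0.1,"rx":0,"ry":0,"rz":0,"gripper":0}
    - {"tx":-0.04,"ty":0,"tz":0,"rx":0,"ry":0,"rz":0,"gripper":0}
    - {"tx":0,"ty":0,"tz":0,"rx":0,"ry":0,"rz":0,"gripper":0}
    - {"tx":0,"ty":0,"tz":0,"rx":0,"ry":0,"rz":0,"gripper":0}

```text
time_s: 50.28
ee_pos: [431.0, 187.2, 260.8]
ee_rot: [-179.9, -0.0, 102.3]
force: [-0.5, 0.2, -0.2]
gripper_width: 45.5
gripper_force: 0.0
```

```bash
python3 - <<'E'
from h import *
w=grab('wrist');dump(w,'w12');s=grab('side');dump(s,'s12')
print(w['s']['ee_pos'],w['s']['ee_rot'])
c=np.zeros((600,800,3),np.uint8)
c[:360,:420]=cv2.resize(w['frame'][0:180,160:370],(420,360),interpolation=cv2.INTER_CUBIC)
a=cv2.resize(s['frame'][125:285,130:400],None,fx=1.4,fy=1.4,interpolation=cv2.INTER_CUBIC);c[:a.shape[0],422:800]=a
a=cv2.resize(s['frame'][130:190,160:240],None,fx=4,fy=4,interpolation=cv2.INTER_CUBIC);c[240:480,425:745]=a
cv2.imwrite('pics/c12.png',c[:,:,::-1])
E
```

```text
[431.02702508 187.19988229 260.82413544] [-1.79896230e+02 -1.84854069e-02  1.02297946e+02]
```

View pics/c12.png

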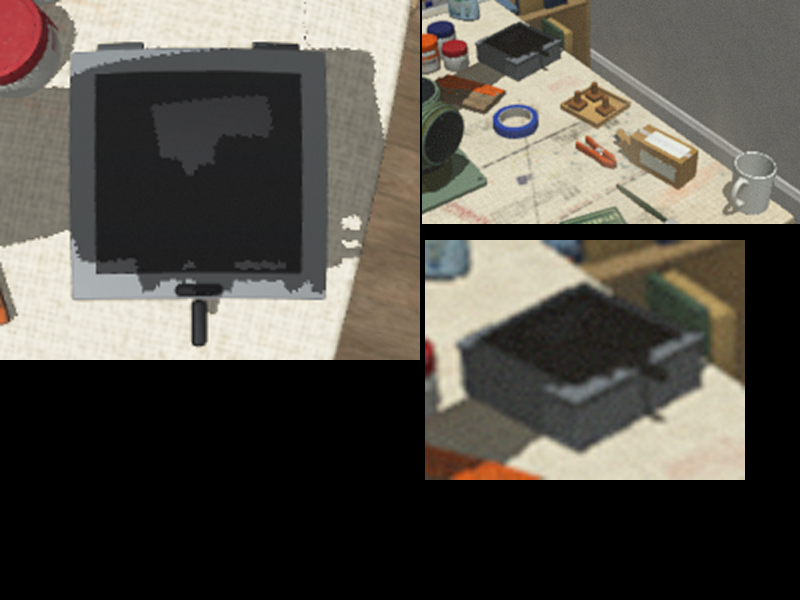

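The lid is shut: its front edge runs at crop rows 298–300, straight and flush with the case, and no gap shows in the side view. The stamps, carton and bystanders are all in place.

```bash
python3 -c "
from workcell import env
print(env.job_done())"
```

```text
the job is handed in; nothing more can be done
None
```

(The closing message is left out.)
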